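# Weigh in a sample bottle, lay it in the storage tray and chock the row

### The job

Stand the loose red-capped amber bottle upright on the pan of the small scale and let go for a moment so that it can be weighed; then take it again and gently lay it on its side in the steel tray, third in the row, cap the same way as the two that lie there. Close the row up against the tray's fixed end stop and set the blue chock bar, rubber face to the bottles, fully down into the notches right behind the last bottle so that the row cannot roll apart. Leave the other things on the bench where they stand.

Things in the scene. Friction and masses are not known exactly. Their poses are not given: they have to be found in the camera images.
- bottle_3: the loose amber bottle with red cap that stands on the bench among jars: round, body diameter 46 mm, total height 105 mm, straight-sided up to 65 mm, then a shoulder that narrows to the cap (25 mm diameter, height 90 to 105 mm); 0.17 kg. Origin at the centre of its underside, z along its axis from base to cap.
- bottle_3_mid (a point): point on the axis of bottle_3, 52.5 mm from its base.
- bottle_3_cap (a point): top of the cap of bottle_3, on its axis, 105 mm from the base.
- bottle_1: first bottle of the row, the same kind as bottle_3, lying loose on its side in the tray next to the end stop, cap to the tray's -x side; origin at the centre of its underside (base), z from base to cap.
- bottle_1_mid (a point): point on the axis of bottle_1, 52.5 mm from its base.
- bottle_1_cap (a point): top of the cap of bottle_1.
- bottle_2: second bottle of the row, the same kind, lying loose on its side in the tray on the -y side of bottle_1, cap the same way; it may lie some way off bottle_1; origin at the centre of its base, z from base to cap.
- bottle_2_mid (a point): point on the axis of bottle_2, 52.5 mm from its base.
- bottle_2_cap (a point): top of the cap of bottle_2.
- tray: fixed steel storage tray, 142 mm (x) by 250 mm (y); origin at the centre of its underside, z up, floor top at z = 6 mm. Bottles lie along its x (caps to -x, the robot's side), the row runs along y from the end stop at +y; the -y end is open. Two rails along y, 8 mm thick, centred at x = -63 and +63 mm, 118 mm apart inside; plain and 22 mm high for y > -5 mm, toothed beyond.
- tray_notch (a point): midway between one pair of rail notches (one in each rail), tray x = 0, y = -47.2 mm, z = 14 mm = notch bottom. The notches are 12 mm wide at 18 mm pitch along y: six pairs, from y = -11.2 to -101.2 mm, with 6 mm teeth between, round-topped at z = 22 mm. Three bottles closed up to the stop end at this pair: the bar seated here leaves them 1 to 5 mm of play.
- tray_stop (a point): toe of the fixed end stop's rubber face on the tray floor (tray x = 0, y = +105 mm, z = 6 mm); the face is 34 mm high and leans back 15 degrees. With three bottles closed up against it the axis of the last lies at tray y = about -4 mm, z = 29 mm.
- chock: loose blue chock bar, 0.25 kg: 141 mm long (x), 42 mm deep (y from -20 to +22 mm), 26 mm high without its grip; origin at mid length on its underside, z up. Rubber face to its +y. At each end a steel tongue 8 mm wide (y -4 to +4 mm), its underside 6.5 mm above the bar's: seated in the notches the bar's underside is at tray z = 7.5 mm, its x and y along the tray's x and y.
- chock_grip (a point): centre of the upright grip on the chock bar, at its y = -4 mm, 50 mm above its underside: a block 40 mm (along the bar's x) by 16 mm (y), from 25 to 67 mm height, to be pinched over its 40 mm.
- chock_toe (a point): middle of the lower edge of the bar's rubber face, 22 mm in +y from its origin; the face is 29 mm high and leans back 15 degrees.
- scale: fixed compact bench scale, white, 150 mm (x) by 116 mm (y), body 28 mm high, display on its -x end; origin at the centre of its underside.
- scale_pan (a point): centre of the top of the scale's round steel pan, 102 mm in diameter, 45 mm above the bench.
- jar_white: bystander: white jar with red lid, 68 mm diameter, 62 mm high; origin at the centre of its underside.
- jar_black: bystander: black jar, 66 mm diameter, 70 mm high; origin at the centre of its underside.
- drop_bottle: bystander: small amber bottle with white cap, 36 mm diameter, 88 mm high; origin at the centre of its underside.
- small_pot: bystander: white pot, 55 mm diameter, 46 mm high; origin at the centre of its underside.
- canister: bystander: blue canister, 63 mm diameter, 105 mm high; origin at the centre of its underside.

How it is judged (in metres and radians):
On the way, in this order (a step that is already met when the one before it is completed fails the run):
1. the bottle stands upright on the scale's pan, let go and still (angle between bottle_3's own z axis and vertical below 0.08 rad and distance between bottle_3 and scale_pan below 0.035 m and contact force between bottle_3 and scale above 0.5 N and contact force between the fingers and bottle_3 below 0.05 N and linear speed of bottle_3 below 0.02 m/s), for 0.4 s.
2. the bottle lies on its side on the tray's floor, cap the same way as the others (angle between bottle_3's own z axis and vertical between 1.42 and 1.72 rad and angle between the z axis of bottle_3 and the x axis of tray, either way round below 0.17 rad and x of bottle_3_cap in the frame of tray below -0.03 m and x of bottle_3_mid in the frame of tray between -0.02 and 0.02 m and z of bottle_3_mid in the frame of tray between 0.02 and 0.038 m), for 0.2 s.
At the end, for the whole second after the job is handed in: All three bottles lie on the tray floor between end stop and chock, axes within 10 degrees of the tray's x, caps to the same side; the chock bar is seated in both rails' notches at y = -47 mm, the last bottle's axis 34 to 51 mm from the bar's origin; everything released and at rest (all of step 2 and angle between bottle_1's own z axis and vertical between 1.42 and 1.72 rad and angle between the z axis of each of bottle_1, bottle_2 and the x axis of tray, either way round below 0.17 rad and x of each of bottle_1_cap, bottle_2_cap in the frame of tray below -0.03 m and x of bottle_1_mid in the frame of tray between -0.02 and 0.02 m and z of bottle_1_mid in the frame of tray between 0.02 and 0.038 m and y of bottle_1_mid in the frame of tray between -0.025 and 0.098 m and linear speed of each of bottle_1, bottle_2, bottle_3, chock below 0.02 m/s and angle between bottle_2's own z axis and vertical between 1.42 and 1.72 rad and x of bottle_2_mid in the frame of tray between -0.02 and 0.02 m and z of bottle_2_mid in the frame of tray between 0.02 and 0.038 m and y of bottle_2_mid in the frame of tray between -0.025 and 0.098 m and y of bottle_3_mid in the frame of tray between -0.025 and 0.098 m and y of bottle_3_mid in the frame of chock between 0.034 and 0.051 m and z of chock in the frame of tray below 0.0105 m and y of chock in the frame of tray between -0.0535 and -0.041 m and x of chock in the frame of tray between -0.008 and 0.008 m and angle between the x axis of chock and the x axis of tray, either way round below 0.08 rad and angle between chock's own z axis and vertical below 0.06 rad and y of chock_toe in the frame of tray above -0.04 m); the robot touches nothing.
It fails at once if one of the other jars, bottles or pots on the bench is shifted more than 30 mm or tipped over (distance of any of jar_white, jar_black, drop_bottle, small_pot, canister from where it was at the start of the episode above 0.03 m or angle between any of jar_white, jar_black, drop_bottle, small_pot, canister's own z axis and vertical above 0.3 rad).
It fails at once if the bottle is dropped or toppled: it moves faster than 0.7 m/s while nothing holds it (contact force between the fingers and bottle_3 below 0.05 N and linear speed of bottle_3 above 0.7 m/s).
It also fails if it takes over 69 s, if anything falls off the work surface, if the arm or the gripper's body presses on something with over 40 N, if the wrist force passes 120 N, or if a joint passes its speed limit or range.

### The arm

A 6-joint arm with a two-finger parallel gripper is mounted at the origin on a cart in front of the work surface, level with it; the furniture and walls round the work are solid. World frame = base frame: x ahead of the robot, y to its left, z up, the work surface at z = 0. Lengths are in mm, angles in rad, forces in N, time in s.
With the tool pointing down it reaches from about 350 to 775 mm from the base axis. Payload 7.3 kg.
Tool frame: the origin (TCP) lies on the front face of the gripper's body, between the roots of the fingers; the fingertips stand 66 mm ahead of it and the grasp point (between the pads) lies 47 mm ahead of it; z points along the fingers, y is the direction in which the jaws open and shut (so a half turn about z gives the same grasp; the last joint's range is limited). The gripper opens to 92 mm and grips with 3 to 60 N. Pads are 19 mm wide; open, the fingers measure 130 mm over their backs; the gripper's body (75 mm by 190 mm) begins 47 mm behind the grasp point.
Start: joints at [-1.25, 0.342, 1.524, -0, 1.275, -0.146], TCP at [236.289, -468.835, 292.241] pointing down, gripper open.
Joint ranges: [-2.53, 2.53], [-0.77, 2.02], [0.04, 2.7], [-1, 4.14], [0.28, 2.66], [-3.11, 3.11]. Speed limits (rad/s): [2.57, 2.57, 3.14, 3.14, 3.14, 3.14].

### API

Orientations are given as a unit quaternion [x, y, z, w].
In Python, from plant import telemetry, vision, manip gives the robot as it stands.
- The arm moves only by the shell command python3 -m creep 'ROWS'. ROWS is JSON, a list of rows, each an object with "fingers": the closure, from -1 (fully open) to 1 (shut), so that 0 is half open; "delta_pos": the shift along the tool's x, y, z in m, a list of three; "yaw": the turn about the tool's z in degrees. In form: [{"fingers": fingers, "delta_pos": [x, y, z], "yaw": yaw}, ...]. A call has 1 to 12 rows; each row is the pose to reach, as a shift and turn from the pose commanded when the call began, along the tool's axes at that moment; what a row does not reach only later rows make up. A row lasts 1/8 s, in which the tool goes at most 62.5 mm and 10.7 degrees, less where a joint would pass 70% of its speed; a pose out of reach is approached as far as the arm can. A call with a gripper value outside its range is refused whole. The fingers move at their own pace and stop on an object; the grip force is fixed at half the most. Time passes only in rows, so rows that repeat a pose let the fingers close. It gives the time, the measured TCP pose, the force and the opening at its end, in the units of the state.
- telemetry.get_state(): the state, without advancing time (a new reading comes with each control period).
- vision.grab_frame(name): name is "side" or "top" or "wrist"; returns the picture (480x640x3 uint8, red, green, blue); there is no depth.
- vision.get_calibration(name): a dict with "fx", "fy", "cx", "cy" (pixels), "distortion" ([k1, k2, p1, p2, k3] as OpenCV has them; the pictures are not rectified), "origin" and "orientation" of the camera in the world. Camera axes: x right, y down, z forward; pixel columns grow to the right and rows downward; lengths in mm; the calibration is good to about 2 mm. A picture is of the moment at which its call begins: read the wrist's pose just before it. get_calibration takes no time and is no camera call; for the wrist camera it gives the pose at the moment of the call.
- manip.finish_job(): hands the job in, once; it reports no verdict.
The state is a dict: "t": time; "q": joint angles; "dq": joint speeds; "effort": joint torques, N m; "tcp_pos": TCP position; "tcp_rot": TCP orientation; "contact_force": force on the tool from outside, world axes, zero at the start; "torque": the same for the moment, N m; "finger_gap": finger opening in mm.
Only numpy, scipy, OpenCV 4.12 (cv2) and the standard library are available. Lean on these libraries where they do the work, as an engineer would, in place of code of your own. Each camera call takes 0.05 s, during which the arm holds its last target.

## Working session

There is one attempt and no reset: what is moved stays moved. The work goes in short steps, Python scripts to look and compute and a shell command to move; the robot and the scene stay as the last step left them, time stands still between calls to the robot, and variables do not carry over. Pictures are saved under pics/ and viewed, and the job is handed in when it is done.

```bash
ls; mkdir -p pics
python3 - <<'E'
from plant import telemetry, vision
import cv2
print(telemetry.get_state())
for n in ["side","top","wrist"]:
    c=vision.get_calibration(n); print(n,c)
    im=vision.grab_frame(n); cv2.imwrite(f"pics/{n}0.png",im[:,:,::-1])
E
```

```text
pics
{'t': 0.0, 'q': array([-1.25002938e+00,  3.42718560e-01,  1.52501809e+00,  2.12825755e-05,
        1.27540699e+00, -1.46018717e-01]), 'dq': array([ 1.27606915e-03,  8.02256954e-05,  8.46850515e-05,  1.30198457e-03,
       -9.16552176e-04, -4.20008385e-04]), 'effort': array([-1.42010569e-03, -4.31248248e+01, -2.44220603e+01,  7.17214867e-02,
        5.59448591e-02, -1.08560885e-04]), 'tcp_pos': array([ 236.17665609, -468.53043278,  291.54667775]), 'tcp_rot': array([ 9.72887729e-01,  2.31276600e-01, -5.75325886e-05, -7.73422045e-04]), 'contact_force': array([0.26417918, 0.94133931, 0.48200808]), 'torque': array([ 0.00780831, -0.02647504, -0.01193183]), 'finger_gap': 91.5975208289576}
side {'fx': 506.15837336280117, 'fy': 506.15837336280117, 'cx': 322.95446967892684, 'cy': 239.1258837683849, 'distortion': array([-0.0553921,  0.       ,  0.       ,  0.       ,  0.       ]), 'origin': array([116.15410924, 766.37179319, 826.17617924]), 'orientation': array([-0.22177978,  0.86786994, -0.42966346,  0.11403862])}
top {'fx': 447.22187553451755, 'fy': 447.22187553451755, 'cx': 324.9707410664688, 'cy': 239.30456491731076, 'distortion': array([-0.07725619,  0.        ,  0.        ,  0.        ,  0.        ]), 'origin': array([382.69586184, -75.8074938 , 961.82529247]), 'orientation': array([ 0.7428723 , -0.6604425 ,  0.07287337, -0.08152258])}
wrist {'fx': 422.01234624245336, 'fy': 422.01234624245336, 'cx': 325.84247032104827, 'cy': 235.2911313229124, 'distortion': array([-0.04075143,  0.        ,  0.        ,  0.        ,  0.        ]), 'origin': array([ 306.16048494, -431.94966313,  383.7766381 ]), 'orientation': array([ 0.84230592, -0.51863613, -0.07750552,  0.12462021])}
```

View pics/top0.png

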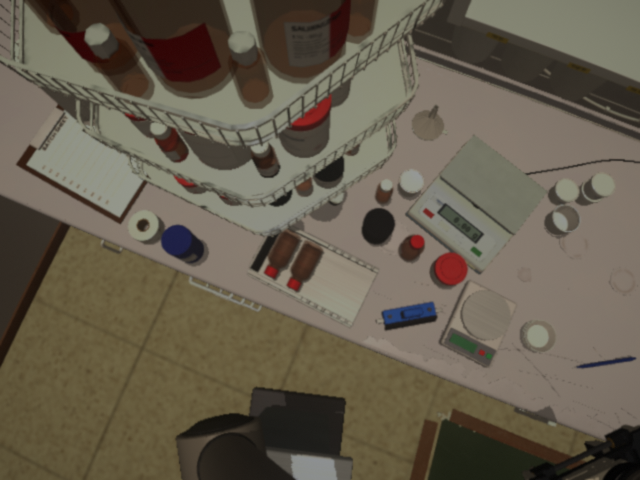

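View pics/side0.png

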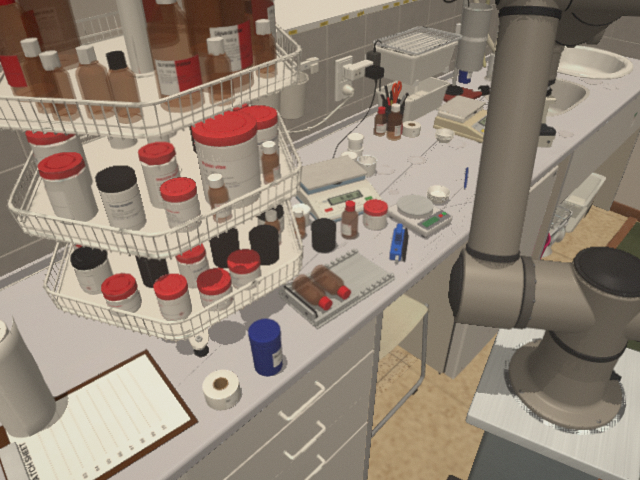

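View pics/wrist0.png

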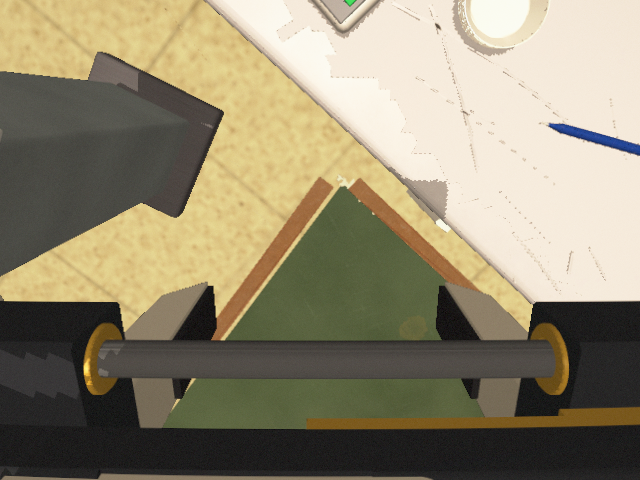

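```bash
cat > h.py <<'E'
import numpy as np, cv2
from scipy.spatial.transform import Rotation as R
import json,os
from plant import telemetry, vision
def K(c): return np.array([[c['fx'],0,c['cx']],[0,c['fy'],c['cy']],[0,0,1.]])
def ray(c,uv):
    p=cv2.undistortPoints(np.array([[uv]],float),K(c),c['distortion'])[0,0]
    return np.array(c['origin'],float), R.from_quat(c['orientation']).apply([p[0],p[1],1.])
def onz(c,uv,z):
    o,d=ray(c,uv); return o+d*(z-o[2])/d[2]
def tri(c1,u1,c2,u2):
    o1,d1=ray(c1,u1);o2,d2=ray(c2,u2)
    s,_,_,_=np.linalg.lstsq(np.c_[d1,-d2],o2-o1,rcond=None)
    a=o1+s[0]*d1;b=o2+s[1]*d2
    return (a+b)/2,np.linalg.norm(a-b)
def proj(c,P):
    r=R.from_quat(c['orientation']).inv(); P=np.atleast_2d(np.array(P,float))
    X=r.apply(P-c['origin'])
    return cv2.projectPoints(X,np.zeros(3),np.zeros(3),K(c),c['distortion'])[0][:,0]
E
python3 - <<'E'
import cv2
a=cv2.imread('pics/top0.png')[170:370,230:560]; cv2.imwrite('pics/top0c.png',cv2.resize(a,None,fx=2.4,fy=2.4,interpolation=cv2.INTER_CUBIC))
a=cv2.imread('pics/side0.png')[180:340,260:470]; cv2.imwrite('pics/side0c.png',cv2.resize(a,None,fx=3.6,fy=3.6,interpolation=cv2.INTER_CUBIC))
E
```

```text
(no output)
```

View pics/top0c.png

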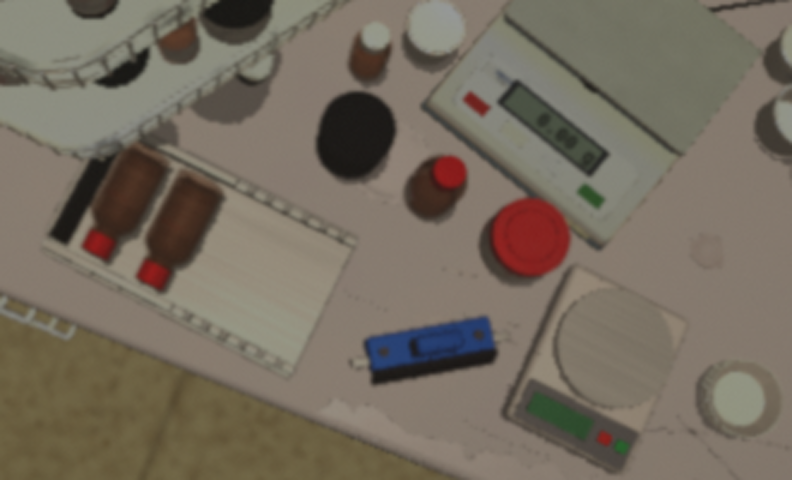

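View pics/side0c.png

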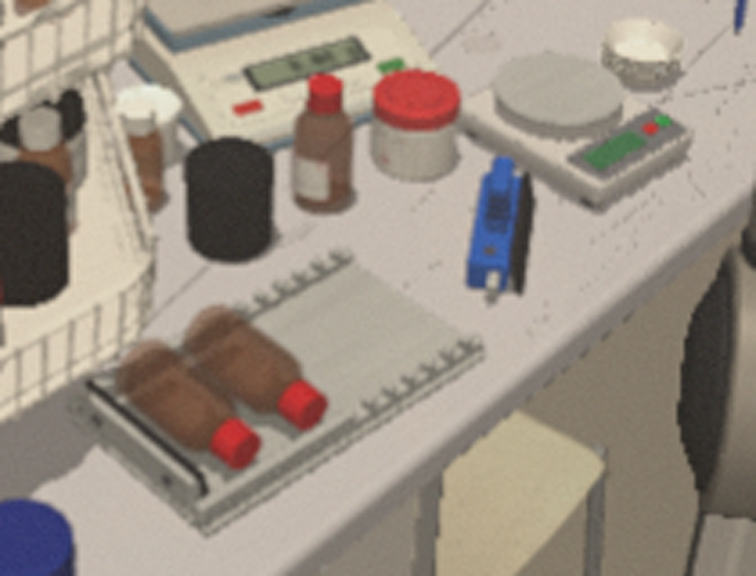

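Run:
```python
from h import *
T=vision.get_calibration('top');S=vision.get_calibration('side')
t=lambda u,v:(230+u/2.4,170+v/2.4); s=lambda u,v:(260+u/3.6,180+v/3.6)
np.set_printoptions(precision=1,suppress=True)
def pr(n,*a): print(n,*a)
pr('b3 cap',onz(T,t(450,171),105),onz(S,s(326,86),103),tri(T,t(450,171),S,s(326,84)))
pr('pan',onz(T,t(615,350),45),onz(S,s(558,88),45))
pr('jar_white top',onz(T,t(531,236),62),onz(S,s(418,92),62))
pr('jar_black top',onz(T,t(359,130),70),onz(S,s(229,160),70))
for n,a in dict(stopcornerNear=(43,242),openNear=(293,375),openFar=(355,242),stopFar=(118,145)).items(): pr(n,onz(T,t(*a),14))
pr('side: openNear',onz(S,s(483,350),14),'stopNear',onz(S,s(207,525),10),'openFar',onz(S,s(345,250),18))
pr('b1cap',onz(T,t(99,244),29),onz(S,s(238,445),29),'b1base',onz(T,t(140,160),29))
pr('b2cap',onz(T,t(152,273),29),onz(S,s(304,405),29),'b2base',onz(T,t(198,185),29))
pr('chock top edge ends', onz(T,t(366,340),26),onz(T,t(490,318),26),onz(T,t(496,352),26),onz(T,t(372,372),26))
pr('grip',onz(T,t(438,340),67))
pr('tongues',onz(T,t(353,363),10),onz(T,t(512,335),10))
pr('drop',onz(T,t(376,38),88),'pot',onz(T,t(436,27),46), onz(T,t(740,398),46))
pr('canister',onz(T,(178,238),105))
pr('bigscale corner',onz(T,t(422,105),20),onz(T,t(600,245),10))
pr('balance edge',)
pr('shelf lower rim',tri(T,t(85,155),S,s(20,405)))
```

```text
b3 cap [ 589.7 -235.3  105. ] [ 590.7 -231.7  103. ] (array([ 591.5, -235.5,  102. ]), np.float64(2.128236857555028))
pan [ 464.7 -399.4   45. ] [ 468.4 -394.9   45. ]
jar_white top [ 551.6 -316.5   62. ] [ 552.4 -313.9   62. ]
jar_black top [ 624.9 -161.1   70. ] [ 630.6 -158.3   70. ]
stopcornerNear [504.3 104.2  14. ]
openNear [ 414.3 -129.6   14. ]
openFar [ 537.  -172.3   14. ]
stopFar [600.4  49.9  14. ]
side: openNear [ 413.2 -115.7   14. ] stopNear [500.1 107.3  10. ] openFar [ 539.8 -164.4   18. ]
b1cap [506.5  52.1  29. ] [507.2  55.   29. ] b1base [585.6  26.5  29. ]
b2cap [486.7   2.6  29. ] [487.5   3.4  29. ] b2base [569.1 -27.7  29. ]
chock top edge ends [ 450.9 -188.6   26. ] [ 482.  -294.6   26. ] [ 453.3 -301.9   26. ] [ 424.2 -196.3   26. ]
grip [ 454.7 -243.1   67. ]
tongues [ 430.8 -181.    10. ] [ 471.  -318.9   10. ]
drop [ 703.1 -166.7   88. ] pot [ 735.5 -224.2   46. ] [ 435.5 -509.6   46. ]
canister [540.8 235.4 105. ]
bigscale corner [ 668.8 -221.1   20. ] [ 560.4 -393.7   10. ]
balance edge
shelf lower rim (array([611.6,  88.3,  33.7]), np.float64(60.10150289951126))
```

Run:
```python
from h import *
T=vision.get_calibration('top');S=vision.get_calibration('side')
np.set_printoptions(precision=1,suppress=True)
for n,a,b in [('top tier corner R front',(440,5),(298,48)),('top front corner',(252,142),(150,128)),('t2 front corner',(268,230),(152,265)),('low front corner',(262,233),(163,330)),('t2 R',(410,60),(300,165))]:
    print(n,tri(T,a,S,b))
st=telemetry.get_state(); print(R.from_quat(st['tcp_rot']).as_matrix())
```

```text
top tier corner R front (array([ 729.1, -170.4,  522.5]), np.float64(72.55073702617378))
top front corner (array([727.6, 121.7, 393.2]), np.float64(208.1928191477405))
t2 front corner (array([691. , 157.5, 130.1]), np.float64(301.6337340938551))
low front corner (array([713.2, 183.2, -54.9]), np.float64(264.5744665594973))
t2 R (array([ 784.6, -177.8,  253.2]), np.float64(170.848183968787))
[[ 0.9  0.5 -0. ]
 [ 0.5 -0.9  0. ]
 [ 0.  -0.  -1. ]]
```

Run:
```python
import cv2
a=cv2.imread('pics/side0.png')[0:350,0:320]; cv2.imwrite('pics/side0d.png',cv2.resize(a,None,fx=1.7,fy=1.7,interpolation=cv2.INTER_CUBIC))
```

```text
(no output)
```

View pics/side0d.png

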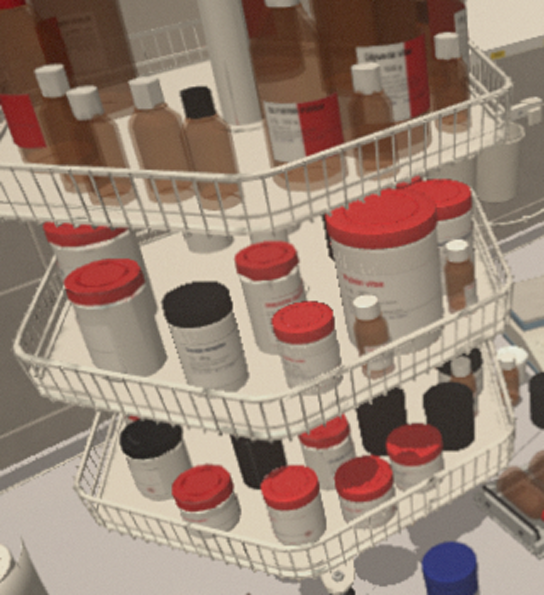

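Run:
```python
from h import *
T=vision.get_calibration('top');S=vision.get_calibration('side')
np.set_printoptions(precision=1,suppress=True)
for n,a,b in [('low R',(268,228),(300,255)),('low bottom',(268,232),(300,292)),('t2',(232,142),(300,165)),('t2b',(275,200),(300,165)),('t2c',(395,150),(300,165)),('top',(252,142),(300,50)),('top',(440,5),(300,50)),('t2',(268,225),(300,165))]:
    print(n,tri(T,a,S,b))
```

```text
low R (array([572. ,  54.1, 143.3]), np.float64(1.8648685496917652))
low bottom (array([578.2,  65.6,  45.1]), np.float64(18.2735271081621))
t2 (array([592.2,  69.7, 385. ]), np.float64(78.49344608432436))
t2b (array([575.6,  21.3, 342. ]), np.float64(12.746368699240808))
t2c (array([ 710.8, -164.6,  223.7]), np.float64(21.967018122274844))
top (array([566.6,  19.3, 563.2]), np.float64(16.332931919644537))
top (array([ 727. , -170.9,  520.5]), np.float64(78.43925250703744))
t2 (array([550.8,  31.8, 348.8]), np.float64(44.91373647722365))
```

```bash
cat >> h.py <<'E'
def to(P,jaw=None):
    """delta (m, tool axes) to TCP world target P; jaw: world angle deg of tool y"""
    st=telemetry.get_state(); M=R.from_quat(st['tcp_rot']).as_matrix()
    d=M.T@(np.array(P,float)-st['tcp_pos'])/1000
    cur=np.degrees(np.arctan2(M[1,1],M[0,1]))
    yaw=None
    if jaw is not None:
        yaw=-(jaw-cur); yaw=(yaw+90)%180-90
    print('delta',np.round(d,4),'n',np.linalg.norm(d)/.0625,'yaw',yaw,'curjaw',round(cur,2),'tcp',np.round(st['tcp_pos'],1),'t',st['t'],'q6',round(st['q'][5],2),'F',np.round(st['contact_force'],1),'gap',round(st['finger_gap'],1))
def snap(n,name,crop=None,f=1):
    c=vision.get_calibration(n); im=vision.grab_frame(n)[:,:,::-1]
    cv2.imwrite(f'pics/{name}_full.png',im)
    import pickle; pickle.dump(c,open(f'pics/{name}.pkl','wb'))
    if crop: im=im[crop[1]:crop[3],crop[0]:crop[2]]
    if f!=1: im=cv2.resize(im,None,fx=f,fy=f,interpolation=cv2.INTER_CUBIC)
    cv2.imwrite(f'pics/{name}.png',im); return c
def load(name):
    import pickle; return pickle.load(open(f'pics/{name}.pkl','rb'))
np.set_printoptions(precision=2,suppress=True)
E
python3 -c "
from h import *
to([590,-234,230],-26)"
```

```text
delta [ 0.42 -0.05  0.06] n 6.8634302596583 yaw -37.25573464125892 curjaw -63.26 tcp [ 236.2 -468.6  291.7] t 0.15 q6 -0.15 F [ 0.5  0.1 -0.6] gap 91.7
```

```bash
python3 -m creep '[{"fingers":-0.4,"delta_pos":[0.42,-0.05,0.06],"yaw":-37},{"fingers":-0.4,"delta_pos":[0.42,-0.05,0.06],"yaw":-37},{"fingers":-0.4,"delta_pos":[0.42,-0.05,0.06],"yaw":-37},{"fingers":-0.4,"delta_pos":[0.42,-0.05,0.06],"yaw":-37},{"fingers":-0.4,"delta_pos":[0.42,-0.05,0.06],"yaw":-37},{"fingers":-0.4,"delta_pos":[0.42,-0.05,0.06],"yaw":-37},{"fingers":-0.4,"delta_pos":[0.42,-0.05,0.06],"yaw":-37},{"fingers":-0.4,"delta_pos":[0.42,-0.05,0.06],"yaw":-37},{"fingers":-0.4,"delta_pos":[0.42,-0.05,0.06],"yaw":-37}]'
python3 -c "
from h import *
snap('wrist','w1')
to([590,-234,109],-26)"
```

```text
t: 1.27
tcp_pos: [588.5, -235.2, 231.7]
tcp_rot: [0.849, 0.528, -0.0, -0.0]
contact_force: [-0.2, -0.7, 0.8]
finger_gap: 64.0
delta [0.   0.   0.12] n 1.9704881676922719 yaw -0.2878360008063652 curjaw -26.29 tcp [ 588.2 -235.7  232.1] t 1.325 q6 -0.04 F [-0.3  0.5 -0.6] gap 64.4
```

View pics/w1.png

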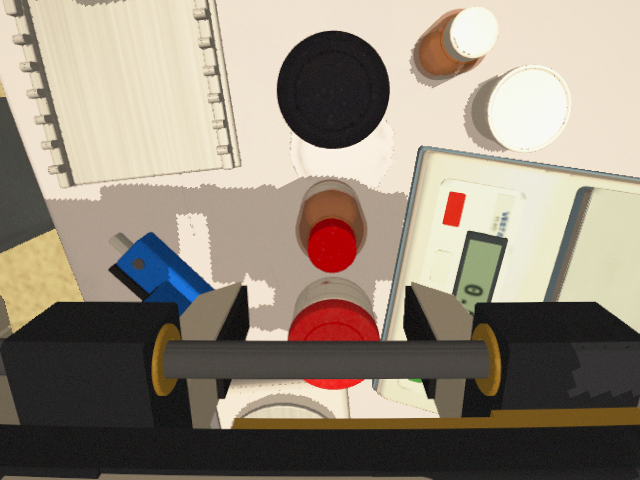

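Run:
```python
from h import *
c=load('w1')
print(c['origin'],R.from_quat(c['orientation']).as_matrix()[:,2])
st=telemetry.get_state();M=R.from_quat(st['tcp_rot']).as_matrix(); print(M)
for n,a,z in [('cap',(332,246),105),('jarw',(333,340),62),('blk',(333,90),70),('openFar post',(238,165),18),('openNear',(65,185),18),('scalecorner',(422,148),40),('b3 base ctr',(331,212),10)]:
    print(n,onz(c,a,z))
print(proj(c,st['tcp_pos']+M[:,2]*47))
P=onz(c,(332,246),105)
```

```text
[ 623.11 -163.31  323.82] [-0.13 -0.26 -0.96]
[[ 0.44  0.9  -0.  ]
 [ 0.9  -0.44 -0.  ]
 [-0.   -0.   -1.  ]]
cap [ 593.75 -229.83  105.  ]
jarw [ 558.11 -305.83   62.  ]
blk [ 630.72 -156.32   70.  ]
openFar post [ 548.12 -170.83   18.  ]
openNear [ 424.88 -125.84   18.  ]
scalecorner [ 668.63 -214.41   40.  ]
b3 base ctr [ 592.32 -233.76   10.  ]
[[328.13 333.95]]
```

```bash
python3 -c "
from h import *
to([591.5,-232.3,109],-26)"
```

```text
delta [0.   0.   0.12] n 1.9715495969454335 yaw -0.2878360008063652 curjaw -26.29 tcp [ 588.2 -235.7  232.1] t 1.325 q6 -0.04 F [-0.3  0.5 -0.6] gap 64.4
```

```bash
sed -i 's/precision=2/precision=4/' h.py; python3 -m creep '[{"fingers":-0.4,"delta_pos":[0.0045,0.0015,0.05],"yaw":0},{"fingers":-0.4,"delta_pos":[0.0045,0.0015,0.1],"yaw":0},{"fingers":-0.4,"delta_pos":[0.0045,0.0015,0.123],"yaw":0},{"fingers":-0.4,"delta_pos":[0.0045,0.0015,0.123],"yaw":0}]'
python3 -c "
from h import *
snap('wrist','w2')
snap('side','s2',(300,180,460,300),5)
to([591.5,-232.3,109],-26)"
```

```text
t: 1.82
tcp_pos: [590.4, -232.6, 107.8]
tcp_rot: [0.85, 0.527, -0.001, -0.002]
contact_force: [0.2, -0.3, 0.2]
finger_gap: 64.2
delta [ 0.0003 -0.001   0.0016] n 0.030676814482256218 yaw -0.3345880681399933 curjaw -26.33 tcp [ 592.2 -233.   110.6] t 1.925 q6 -0.04 F [0.1 0.5 0.9] gap 64.0
```

View pics/w2.png

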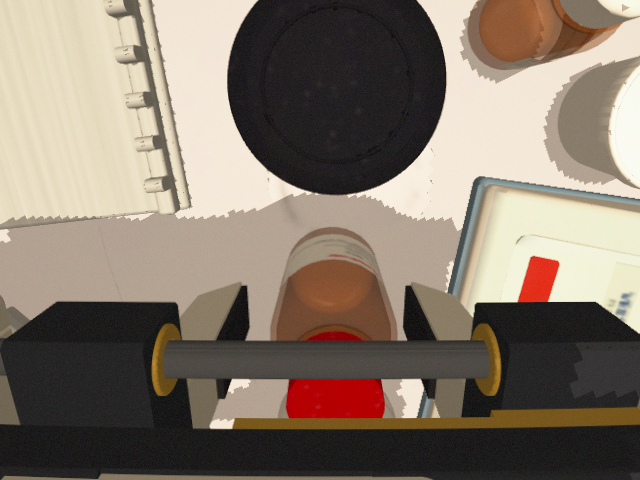

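View pics/s2.png

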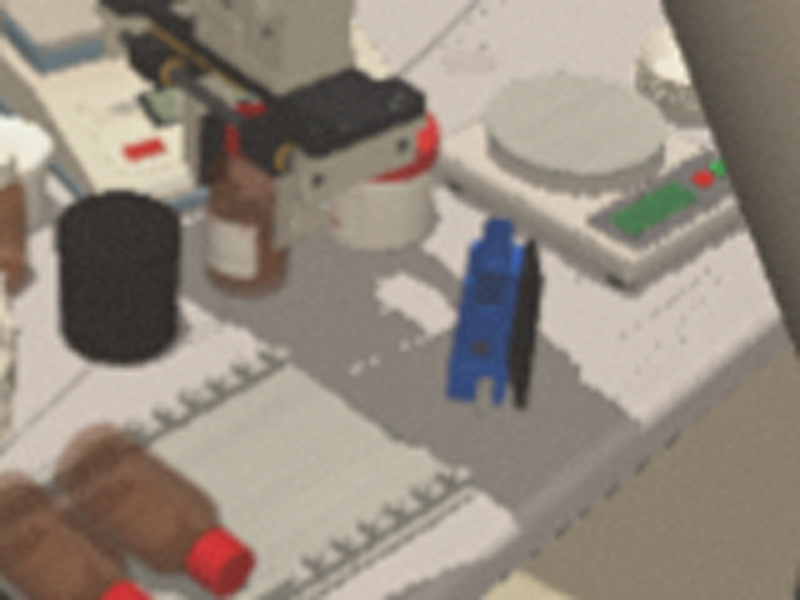

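```bash
python3 -m creep '[{"fingers":0.5,"delta_pos":[0,0,0],"yaw":0},{"fingers":0.5,"delta_pos":[0,0,0],"yaw":0},{"fingers":0.5,"delta_pos":[0,0,0],"yaw":0},{"fingers":0.5,"delta_pos":[0,0,0],"yaw":0},{"fingers":0.5,"delta_pos":[0,0,-0.04],"yaw":0},{"fingers":0.5,"delta_pos":[0,0,-0.09],"yaw":0},{"fingers":0.5,"delta_pos":[0,0,-0.09],"yaw":0}]'
python3 -c "
from h import *
snap('wrist','w3')
snap('side','s3',(300,150,460,270),5)
to([466.5,-397,200],-64)"
```

```text
t: 2.8
tcp_pos: [593.7, -232.5, 203.3]
tcp_rot: [0.849, 0.528, 0.002, 0.003]
contact_force: [0.9, -0.6, -2.4]
finger_gap: 45.6
delta [-0.2038 -0.0392 -0.0013] n 3.3211549051117006 yaw 37.75347404596762 curjaw -26.25 tcp [ 591.8 -231.5  198.7] t 2.9 q6 -0.04 F [-1.   0.9 -3.4] gap 45.2
```

View pics/w3.png

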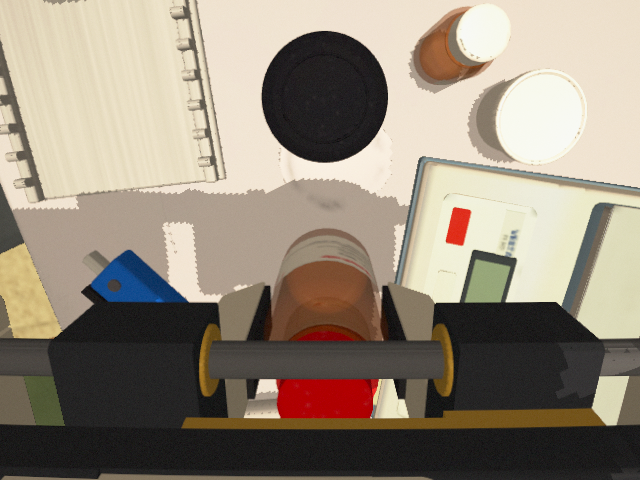

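View pics/s3.png

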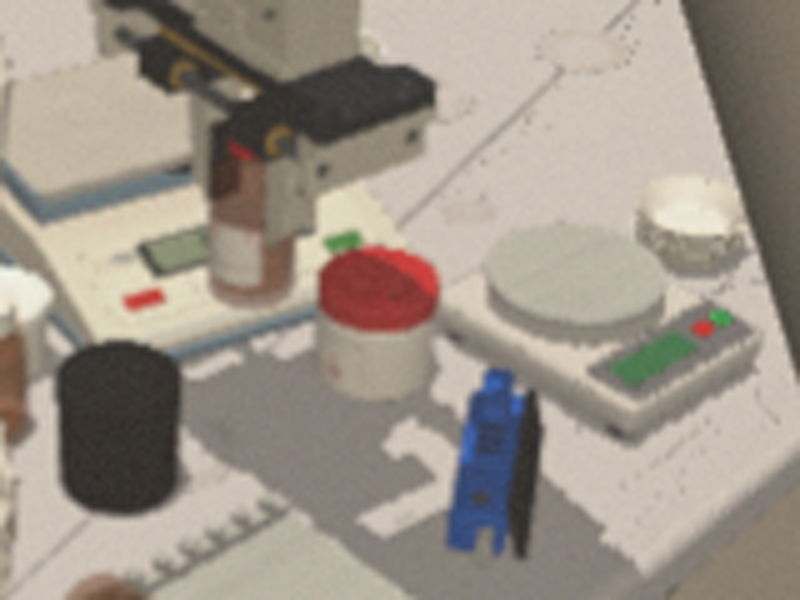

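```bash
python3 -m creep '[{"fingers":0.5,"delta_pos":[-0.03,-0.005,-0.01],"yaw":0},{"fingers":0.5,"delta_pos":[-0.08,-0.015,-0.01],"yaw":0},{"fingers":0.5,"delta_pos":[-0.13,-0.025,-0.01],"yaw":0},{"fingers":0.5,"delta_pos":[-0.18,-0.035,-0.01],"yaw":0},{"fingers":0.5,"delta_pos":[-0.204,-0.039,-0.01],"yaw":0},{"fingers":0.5,"delta_pos":[-0.204,-0.039,0.02],"yaw":0},{"fingers":0.5,"delta_pos":[-0.204,-0.039,0.041],"yaw":0},{"fingers":0.5,"delta_pos":[-0.204,-0.039,0.041],"yaw":0},{"fingers":0.5,"delta_pos":[-0.204,-0.039,0.041],"yaw":0}]'
python3 -c "
from h import *
snap('top','t4',(400,220,580,355),4)
snap('side','s4',(360,150,480,240),6)
to([466.5,-397,154.24],-26)"
```

```text
t: 4.03
tcp_pos: [466.6, -397.0, 157.0]
tcp_rot: [0.849, 0.528, -0.0, -0.001]
contact_force: [0.0, 0.2, -1.7]
finger_gap: 45.3
delta [ 0.0001 -0.0005  0.0036] n 0.05879658588788147 yaw -0.24203259857091552 curjaw -26.24 tcp [ 466.9 -397.3  157.9] t 4.125 q6 -0.37 F [ 0.5 -0.8 -2.3] gap 45.5
```

View pics/t4.png

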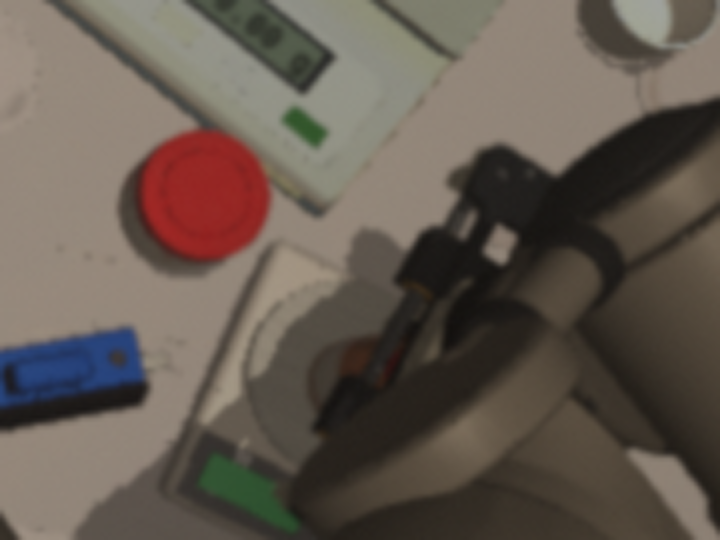

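View pics/s4.png

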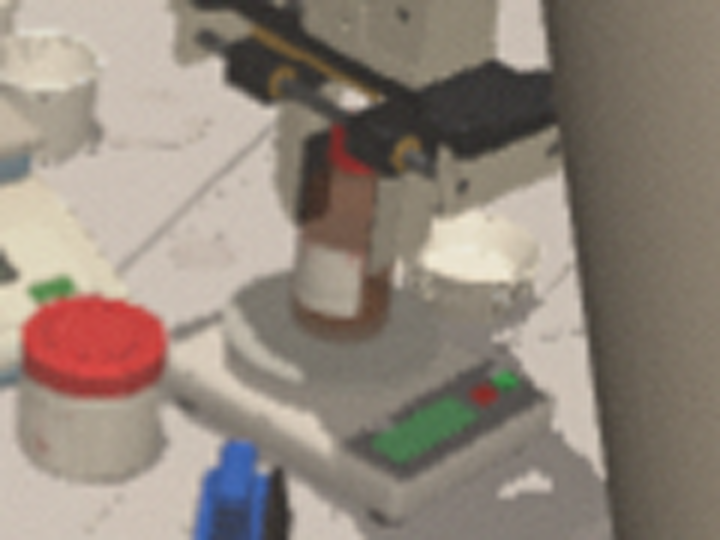

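```bash
python3 -m creep '[{"fingers":0.5,"delta_pos":[0,0,0.002],"yaw":0},{"fingers":0.5,"delta_pos":[0,0,0.004],"yaw":0},{"fingers":0.5,"delta_pos":[0,0,0.0045],"yaw":0},{"fingers":0.5,"delta_pos":[0,0,0.0045],"yaw":0}]'
python3 -m creep '[{"fingers":-0.1,"delta_pos":[0,0,0],"yaw":0},{"fingers":-0.35,"delta_pos":[0,0,0],"yaw":0},{"fingers":-0.35,"delta_pos":[0,0,0],"yaw":0},{"fingers":-0.35,"delta_pos":[0,0,0],"yaw":0},{"fingers":-0.35,"delta_pos":[0,0,0],"yaw":0},{"fingers":-0.35,"delta_pos":[0,0,0],"yaw":0},{"fingers":-0.35,"delta_pos":[0,0,0],"yaw":0},{"fingers":-0.35,"delta_pos":[0,0,0],"yaw":0}]'
python3 -c "
from h import *
snap('wrist','w5')
snap('side','s5',(360,150,480,240),6)
to([466.5,-397,154.24],-26)"
```

```text
t: 4.62
tcp_pos: [467.0, -397.5, 153.7]
tcp_rot: [0.849, 0.528, -0.0, 0.0]
contact_force: [-0.1, -0.6, -2.7]
finger_gap: 45.4
t: 5.62
tcp_pos: [467.0, -397.5, 153.7]
tcp_rot: [0.849, 0.528, -0.0, 0.0]
contact_force: [0.2, -0.2, 0.4]
finger_gap: 61.9
delta [ 0.0003 -0.0006 -0.0005] n 0.013862661417961952 yaw -0.25930599053914705 curjaw -26.26 tcp [ 467.  -397.5  153.7] t 5.725 q6 -0.37 F [ 0.6 -0.6 -0.5] gap 62.0
```

View pics/w5.png

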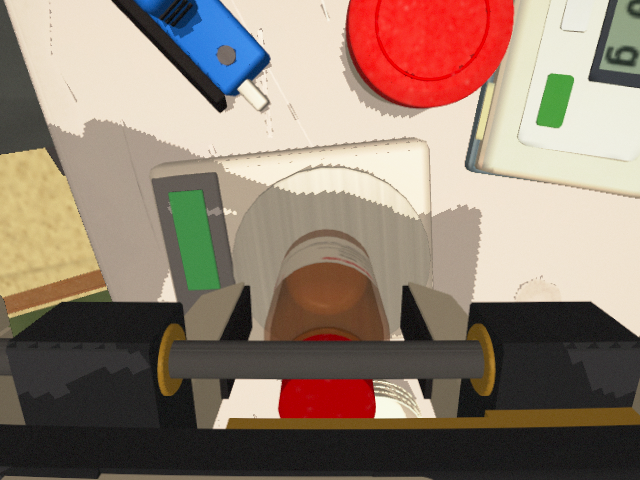

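View pics/s5.png

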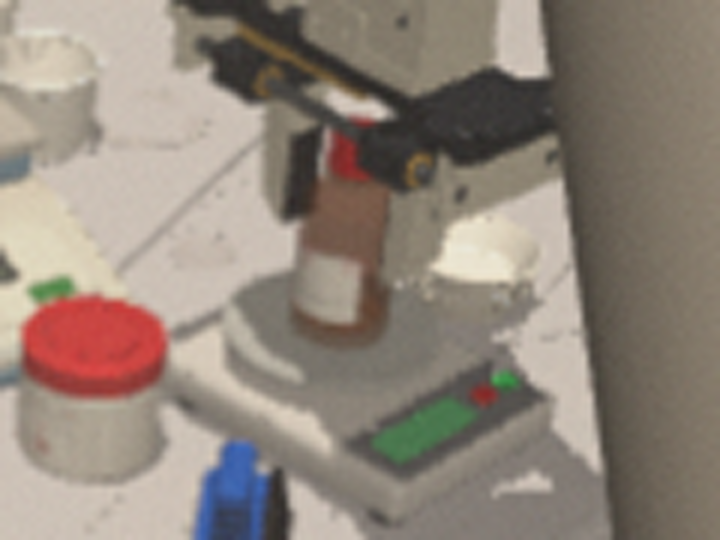

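Run:
```python
from h import *
s=telemetry.get_state(); print(np.round(s['q'],3)); print(np.degrees(s['q'][0]))
```

```text
[-0.83   0.632  1.445 -0.     1.064 -0.372]
-47.56605006189764
```

```bash
python3 -m creep '[{"fingers":0.5,"delta_pos":[0,0,0],"yaw":0},{"fingers":0.5,"delta_pos":[0,0,0],"yaw":0},{"fingers":0.5,"delta_pos":[0,0,0],"yaw":0},{"fingers":0.5,"delta_pos":[0,0,0],"yaw":0},{"fingers":0.5,"delta_pos":[0,0,-0.03],"yaw":0},{"fingers":0.5,"delta_pos":[0,0,-0.08],"yaw":0},{"fingers":0.5,"delta_pos":[0,0,-0.08],"yaw":0}]'
python3 -c "
from h import *
to([461,-81,230],69.5)"
```

```text
t: 6.6
tcp_pos: [468.1, -398.7, 237.8]
tcp_rot: [0.849, 0.528, 0.001, 0.004]
contact_force: [0.1, 0.1, -3.1]
finger_gap: 45.6
delta [ 0.2818 -0.1469  0.0059] n 5.0859152166537775 yaw 84.24948922790136 curjaw -26.25 tcp [ 468.1 -398.7  237.8] t 6.6 q6 -0.37 F [ 0.1  0.1 -3.1] gap 45.6
```

```bash
python3 -m creep '[{"fingers":0.5,"delta_pos":[0.04,-0.02,0],"yaw":-10},{"fingers":0.5,"delta_pos":[0.08,-0.04,0],"yaw":-20},{"fingers":0.5,"delta_pos":[0.12,-0.062,0.003],"yaw":-30},{"fingers":0.5,"delta_pos":[0.16,-0.083,0.003],"yaw":-40},{"fingers":0.5,"delta_pos":[0.2,-0.104,0.003],"yaw":-50},{"fingers":0.5,"delta_pos":[0.24,-0.125,0.003],"yaw":-60},{"fingers":0.5,"delta_pos":[0.282,-0.147,0.003],"yaw":-70},{"fingers":0.5,"delta_pos":[0.282,-0.147,0.003],"yaw":-80},{"fingers":0.5,"delta_pos":[0.282,-0.147,0.003],"yaw":-90},{"fingers":0.5,"delta_pos":[0.282,-0.147,0.003],"yaw":-95.75},{"fingers":0.5,"delta_pos":[0.282,-0.147,0.003],"yaw":-95.75}]'
python3 -c "
from h import *
snap('wrist','w6'); snap('side','s6',(260,150,460,300),4)
to([461,-81,230],69.5)"
```

```text
t: 7.98
tcp_pos: [459.3, -79.3, 229.8]
tcp_rot: [0.178, 0.984, 0.0, -0.001]
contact_force: [0.9, -0.3, -1.9]
finger_gap: 45.3
delta [-0.0019 -0.0009  0.0001] n 0.03396296058073566 yaw -0.1350001055753154 curjaw 69.36 tcp [459.5 -79.5 230.1] t 8.075 q6 -1.55 F [-0.2  0.1 -2.4] gap 45.4
```

View pics/w6.png

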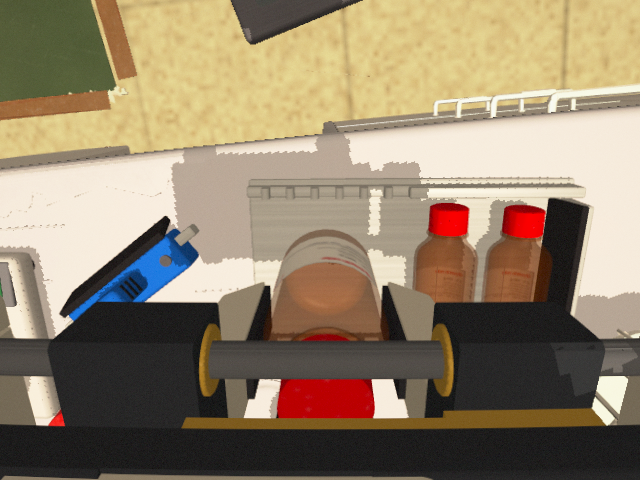

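View pics/s6.png

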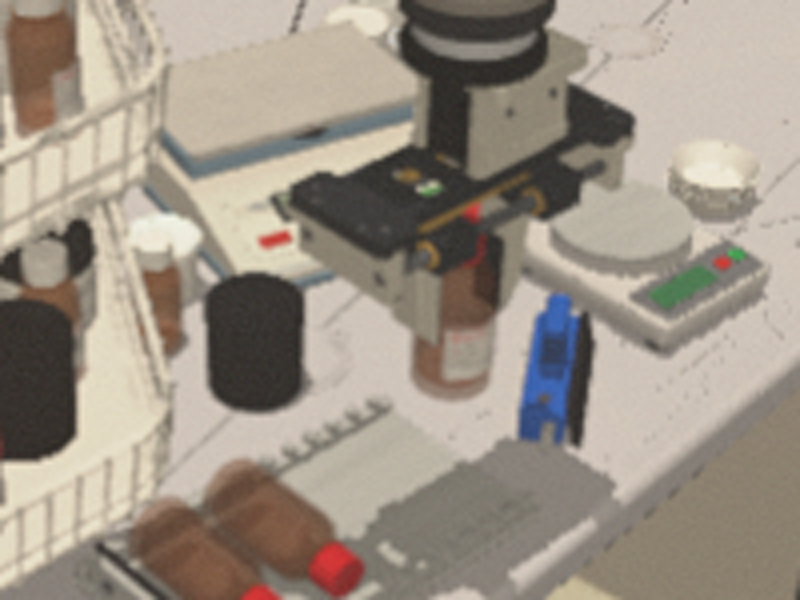

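Run:
```python
import cv2
a=cv2.imread('pics/w6_full.png')[165:325,235:610]; cv2.imwrite('pics/w6c.png',cv2.resize(a,None,fx=2.1,fy=2.1,interpolation=cv2.INTER_CUBIC))
a=cv2.imread('pics/w3_full.png')[0:220,0:260]; cv2.imwrite('pics/w3c.png',cv2.resize(a,None,fx=2.7,fy=2.7,interpolation=cv2.INTER_CUBIC))
```

```text
(no output)
```

View pics/w6c.png

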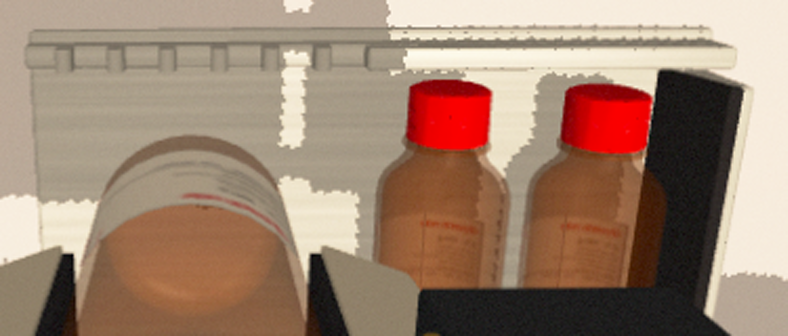

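View pics/w3c.png

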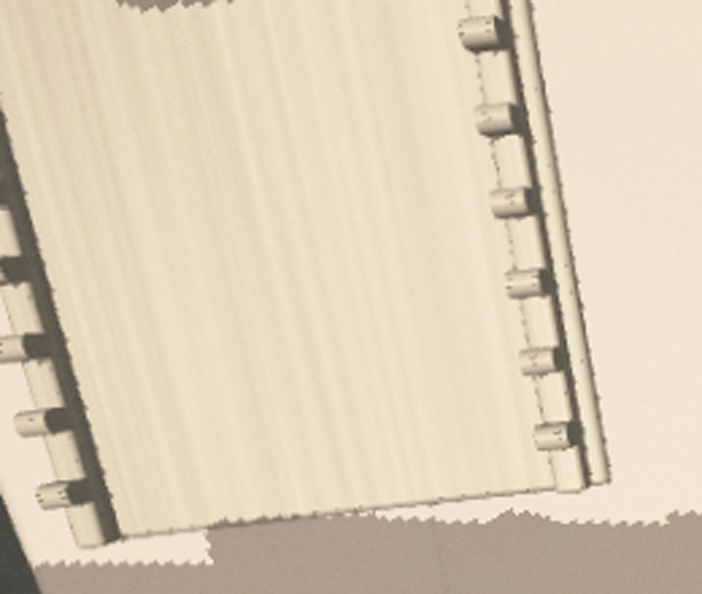

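```bash
cat > fit.py <<'E'
from h import *
from scipy.optimize import least_squares
Y=[-110.2,-92.2,-74.2,-56.2,-38.2,-20.2]
obs=[]
c=load('w6'); A=[onz(c,(235+u/2.1,165+57/2.1),22) for u in (65,116,167,219,270,322)]
c=load('w3'); B=[onz(c,(u/2.7,v/2.7),22) for u,v in ((552,437),(540,360),(527,283),(512,202),(497,120),(481,34))]
c=load('w1')
A=np.array(A);B=np.array(B)
print(A);print(B); print(np.diff(A[[0,-1]],axis=0),np.diff(B[[0,-1]],axis=0))
def model(p,x):
    return np.array([[p[0]+x*np.cos(p[2])-y*np.sin(p[2]),p[1]+x*np.sin(p[2])+y*np.cos(p[2])] for y in Y])
for use in ('A','B','AB'):
    f=lambda p: np.r_[(model(p,-63)-A[:,:2]).ravel()*('A' in use),(model(p,63)-B[:,:2]).ravel()*('B' in use)]
    r=least_squares(f,[514,-37,-.36]); print(use,r.x[:2],np.degrees(r.x[2]),np.sqrt(np.mean(r.fun**2)))
E
python3 fit.py
```

```text
[[ 424.4864 -111.2661   22.    ]
 [ 430.6551  -94.859    22.    ]
 [ 436.8082  -78.4687   22.    ]
 [ 443.0712  -61.7612   22.    ]
 [ 449.2079  -45.3658   22.    ]
 [ 455.4641  -28.626    22.    ]]
[[ 544.4641 -156.5493   22.    ]
 [ 551.1531 -139.7929   22.    ]
 [ 557.3864 -123.4817   22.    ]
 [ 563.4345 -106.7318   22.    ]
 [ 569.3736  -90.3153   22.    ]
 [ 575.3297  -73.5803   22.    ]]
[[30.9778 82.6401  0.    ]] [[30.8656 82.969   0.    ]]
A [521.8258 -31.1194] -20.548661366023538 0.3046770484926895
B [523.7837 -32.0415] -20.341603652458467 0.30449815305683137
AB [522.9142 -31.4997] -20.510495258502267 0.9503472722436416
```

```bash
cat >> h.py <<'E'
TO=np.array([522.5,-31.5]);TA=np.radians(-20.5)
TR=np.array([[np.cos(TA),-np.sin(TA)],[np.sin(TA),np.cos(TA)]])
def w(x,y,z): # tray -> world
    return np.r_[TO+TR@[x,y],z]
def t_(P): P=np.array(P); return np.r_[TR.T@(P[:2]-TO),P[2]]
def G(x,y,z,jaw=69.5): # grasp point target in tray coordinates
    to(w(x,y,z+47),jaw)
E
python3 - <<'E'
from h import *
c=load('w6')
for n,a,z in (('b2cap',(449,115),41),('b1cap',(607,120),41),('b2L',(378,200),29),('b2R',(508,200),29),('b1L',(525,200),29),('stopface',(700,200),35)):
    print(n,t_(onz(c,(235+a[0]/2.1,165+a[1]/2.1),z)))
st=telemetry.get_state(); print('tcp in tray',t_(st['tcp_pos']))
G(-33,-60,73)
E
```

```text
b2cap [-48.1749  19.0035  41.    ]
b1cap [-46.4847  71.9143  41.    ]
b2L [-14.1279   0.0464  29.    ]
b2R [-14.0236  46.2159  29.    ]
b1L [-14.0072  52.2936  29.    ]
stopface [-16.0039 111.926   35.    ]
tcp in tray [-42.1962 -67.0147 230.0821]
delta [-0.0093  0.007   0.1101] n 1.7710085010308902 yaw -0.1350001055753154 curjaw 69.36 tcp [459.5 -79.5 230.1] t 8.075 q6 -1.55 F [-0.2  0.1 -2.4] gap 45.4
```

```bash
python3 -m creep '[{"fingers":0.5,"delta_pos":[-0.016,0.002,0.03],"yaw":0},{"fingers":0.5,"delta_pos":[-0.016,0.002,0.07],"yaw":0},{"fingers":0.5,"delta_pos":[-0.016,0.002,0.1],"yaw":0},{"fingers":0.5,"delta_pos":[-0.016,0.002,0.11],"yaw":0},{"fingers":0.5,"delta_pos":[-0.016,0.002,0.11],"yaw":0}]'
python3 -c "
from h import *
snap('wrist','w7'); snap('side','s7',(280,180,440,300),5)
print(t_(telemetry.get_state()['tcp_pos']))
G(-26,-65,73)"
```

```text
t: 8.7
tcp_pos: [475.6, -83.4, 120.6]
tcp_rot: [0.178, 0.984, 0.0, -0.0]
contact_force: [-0.4, -0.8, -1.9]
finger_gap: 45.3
[-25.0922 -64.9475 121.733 ]
delta [ 0.0009 -0.0001  0.0017] n 0.03131274755733757 yaw -0.027882064797069006 curjaw 69.47 tcp [476.3 -83.5 121.7] t 8.8 q6 -1.54 F [ 0.7  0.3 -1.2] gap 45.4
```

View pics/w7.png

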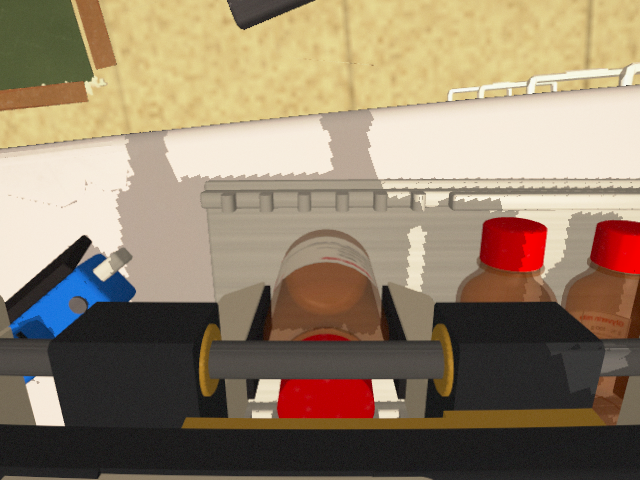

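View pics/s7.png

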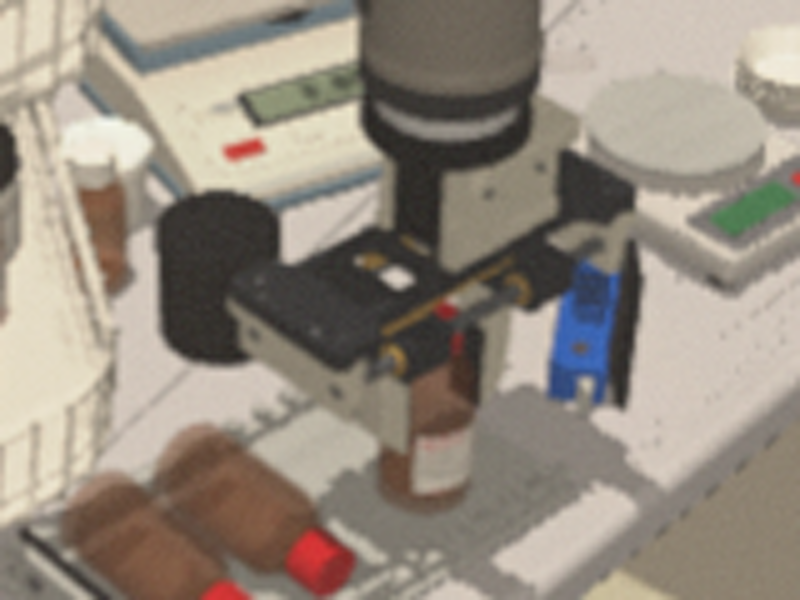

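```bash
python3 -m creep '[{"fingers":0.5,"delta_pos":[0.008,0,0],"yaw":0},{"fingers":0.5,"delta_pos":[0.012,0,0],"yaw":0},{"fingers":0.5,"delta_pos":[0.015,0,0],"yaw":0},{"fingers":0.5,"delta_pos":[0.018,0,0],"yaw":0},{"fingers":0.5,"delta_pos":[0.021,0,0],"yaw":0},{"fingers":0.5,"delta_pos":[0.024,0,0],"yaw":0}]'
python3 -c "
from h import *
snap('wrist','w8'); snap('side','s8',(280,180,440,300),5)
print(t_(telemetry.get_state()['tcp_pos']))
G(-55,-65,73)"
```

```text
t: 9.55
tcp_pos: [456.2, -76.2, 122.7]
tcp_rot: [0.178, 0.984, -0.001, 0.005]
contact_force: [6.8, -4.1, 4.5]
finger_gap: 45.1
[-46.7679 -65.034  122.6512]
delta [0.0083 0.     0.0026] n 0.13837673720937915 yaw -0.008293577463717838 curjaw 69.49 tcp [455.9 -76.  122.7] t 9.65 q6 -1.54 F [ 6.3 -3.1  3.3] gap 45.4
```

View pics/w8.png

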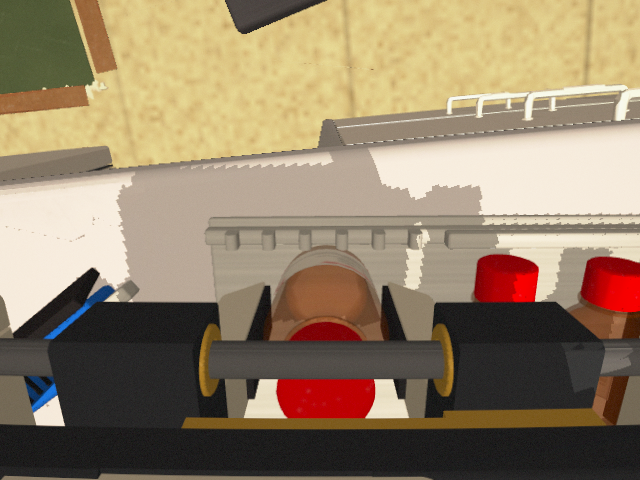

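View pics/s8.png

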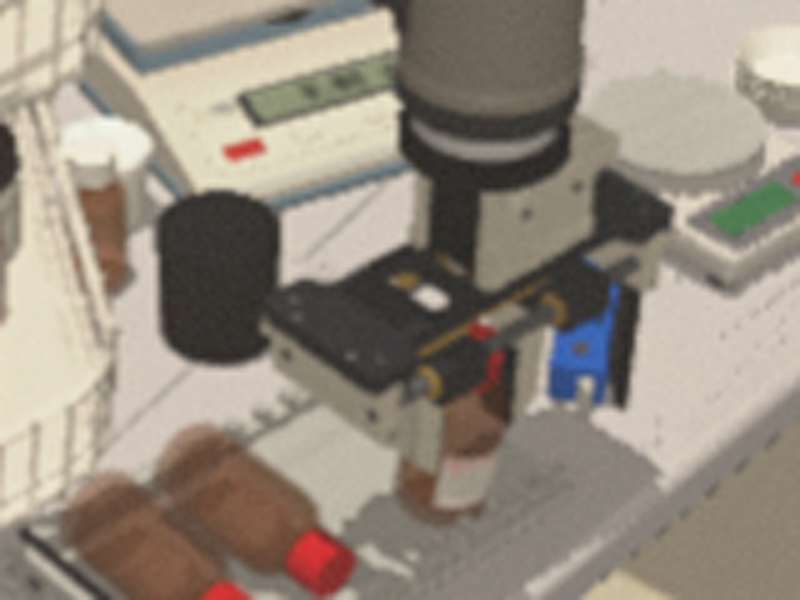

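```bash
python3 -m creep '[{"fingers":0.5,"delta_pos":[0.004,0,0],"yaw":0},{"fingers":0.5,"delta_pos":[0.008,0,0],"yaw":0},{"fingers":0.5,"delta_pos":[0.012,0,0],"yaw":0},{"fingers":0.5,"delta_pos":[0.016,0,0],"yaw":0},{"fingers":0.5,"delta_pos":[0.02,0,0],"yaw":0},{"fingers":0.5,"delta_pos":[0.024,0,0],"yaw":0},{"fingers":0.5,"delta_pos":[0.028,0,0],"yaw":0},{"fingers":0.5,"delta_pos":[0.028,0,0],"yaw":0}]'
python3 -c "
from h import *
snap('wrist','w9'); snap('side','s9',(280,180,440,300),5)
print(t_(telemetry.get_state()['tcp_pos']))
G(-78,-65,73)"
```

```text
t: 10.65
tcp_pos: [426.7, -65.1, 120.9]
tcp_rot: [0.178, 0.984, -0.0, 0.0]
contact_force: [2.1, -3.2, 4.0]
finger_gap: 45.1
[-77.8274 -65.0207 120.858 ]
delta [0.0002 0.     0.0009] n 0.014007288511828265 yaw -0.0004364443505409099 curjaw 69.5 tcp [426.8 -65.1 120.9] t 10.75 q6 -1.54 F [ 1.7 -3.2  3.9] gap 45.3
```

View pics/w9.png

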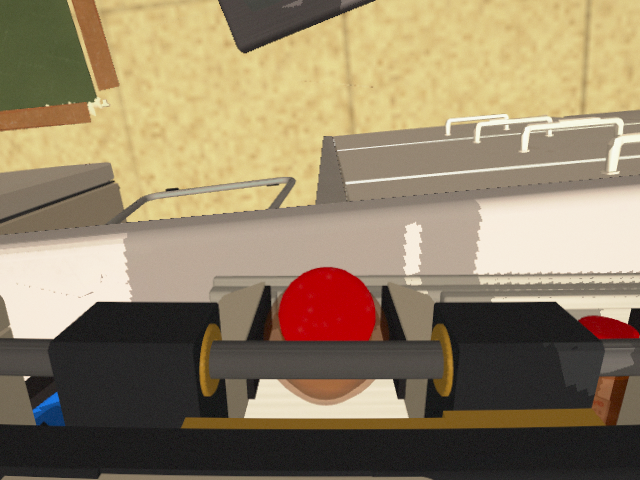

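View pics/s9.png

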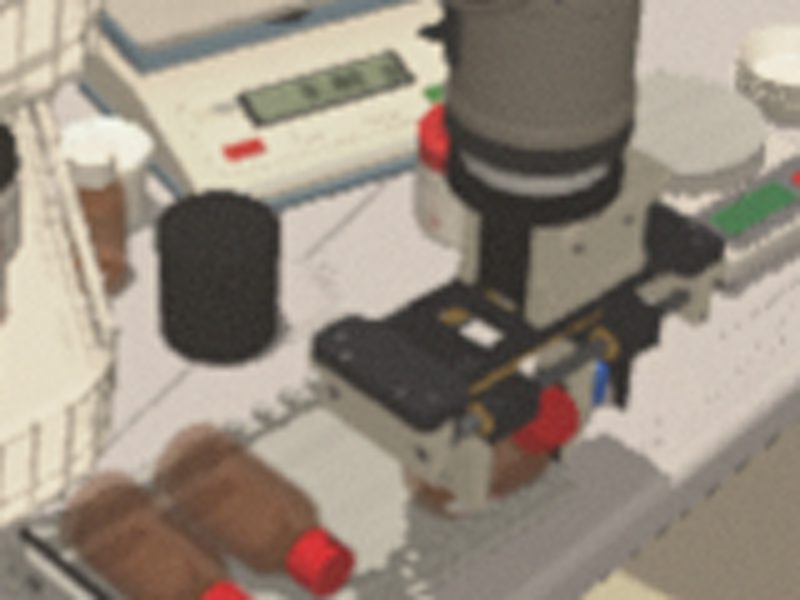

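```bash
python3 -m creep '[{"fingers":0.5,"delta_pos":[-0.01,0,-0.003],"yaw":0},{"fingers":0.5,"delta_pos":[-0.04,0,-0.003],"yaw":0},{"fingers":0.5,"delta_pos":[-0.075,0,-0.003],"yaw":0},{"fingers":0.5,"delta_pos":[-0.09,0,-0.003],"yaw":0},{"fingers":0.5,"delta_pos":[-0.09,0,0.0],"yaw":0},{"fingers":0.5,"delta_pos":[-0.09,0,0.0],"yaw":0}]'
python3 -c "
from h import *
snap('wrist','w10'); snap('side','s10',(280,180,440,300),5)
print(t_(telemetry.get_state()['tcp_pos']))
G(14,-65,73)"
```

```text
t: 11.5
tcp_pos: [509.7, -95.9, 119.6]
tcp_rot: [0.178, 0.984, 0.0, -0.002]
contact_force: [-0.7, -0.3, -2.9]
finger_gap: 45.0
[ 11.0344 -64.8668 120.3094]
delta [-0.003  -0.0001  0.0003] n 0.047754213048613055 yaw 0.004837985988189075 curjaw 69.5 tcp [510.1 -96.1 120.3] t 11.6 q6 -1.55 F [ 0.3  0.  -1.6] gap 45.2
```

View pics/w10.png

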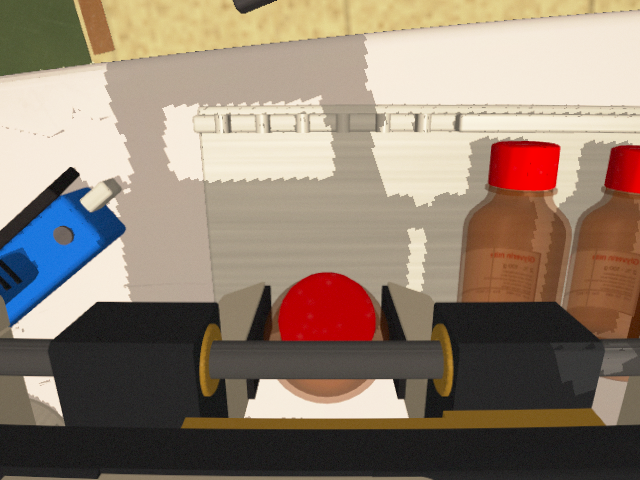

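View pics/s10.png

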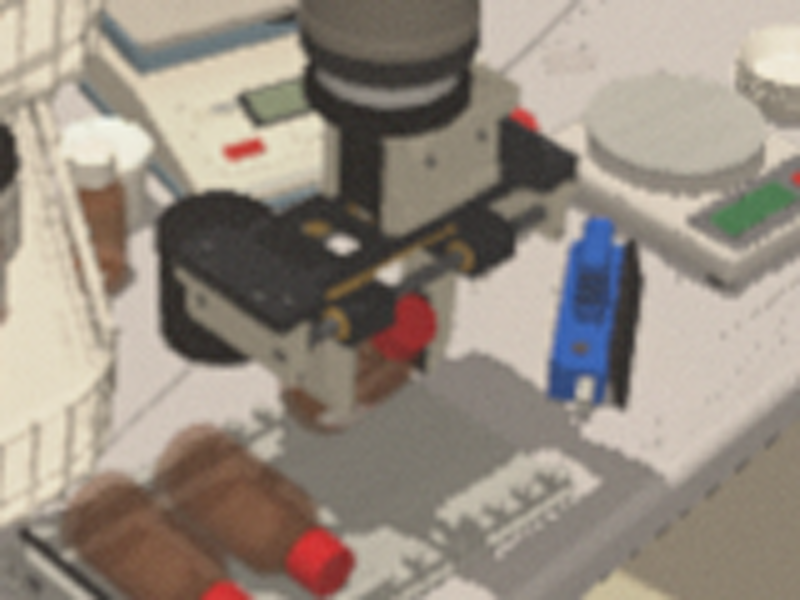

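```bash
python3 -m creep '[{"fingers":0.5,"delta_pos":[0,0,0.004],"yaw":0},{"fingers":0.5,"delta_pos":[0,0,0.007],"yaw":0},{"fingers":0.5,"delta_pos":[0.005,0,0.01],"yaw":0},{"fingers":0.5,"delta_pos":[0.010,0,0.013],"yaw":0},{"fingers":0.5,"delta_pos":[0.0145,0,0.0165],"yaw":0},{"fingers":0.5,"delta_pos":[0.019,0,0.02],"yaw":0},{"fingers":0.5,"delta_pos":[0.0225,0,0.0245],"yaw":0},{"fingers":0.5,"delta_pos":[0.026,0,0.029],"yaw":0},{"fingers":0.5,"delta_pos":[0.026,0,0.029],"yaw":0}]'
python3 -c "
from h import *
snap('wrist','w11'); snap('side','s11',(280,180,440,300),5)
print(t_(telemetry.get_state()['tcp_pos']))
G(-14,-65,44)"
```

```text
t: 12.72
tcp_pos: [485.0, -86.7, 91.9]
tcp_rot: [0.178, 0.984, 0.0, -0.002]
contact_force: [-5.8, 0.9, 6.7]
finger_gap: 45.1
[-15.368  -64.87    91.9856]
delta [-0.0014 -0.0001  0.001 ] n 0.027057708467671197 yaw 0.007921331473184523 curjaw 69.51 tcp [485.4 -86.9  92. ] t 12.825 q6 -1.55 F [-5.3  1.   7.1] gap 45.5
```

View pics/w11.png

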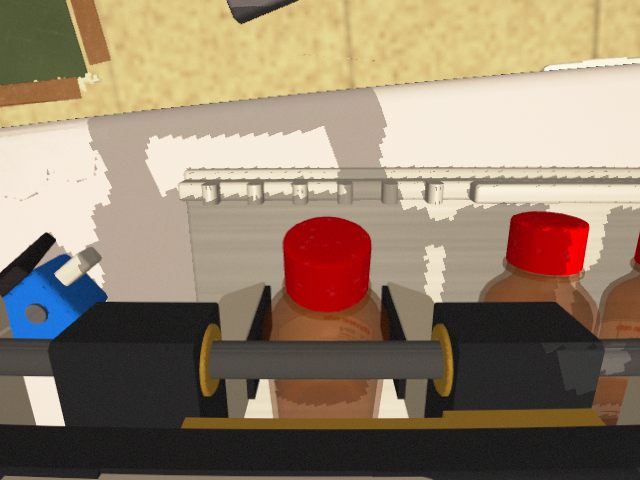

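View pics/s11.png

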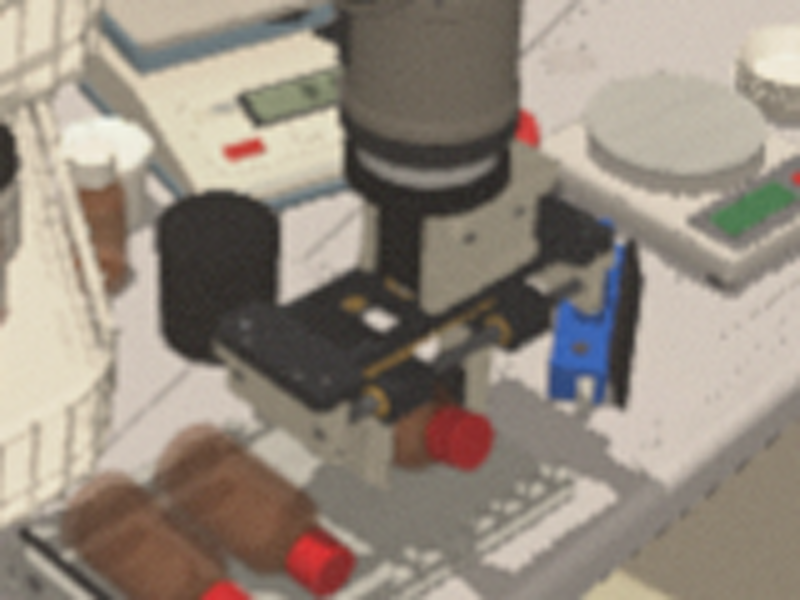

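Run:
```python
from h import *
c=load('w11')
for z in (52,55,58): print(t_(onz(c,(327,250),z)))
# cap side lower rim of neighbour
print('b2 cap top face center',t_(onz(c,(547,225),35)), 'front upper edge of b2 cap z41',t_(onz(c,(548,222),41)))
print('fingertip',proj(c,w(-15,-65-22.5,25)),proj(c,w(-15,-65+22.5,25)))
```

```text
[-50.0911 -63.3349  52.    ]
[-51.1025 -63.3422  55.    ]
[-52.1139 -63.3495  58.    ]
b2 cap top face center [-54.0906  18.2373  35.    ] front upper edge of b2 cap z41 [-56.8262  15.1425  41.    ]
fingertip [[268.7656 309.1145]] [[376.8163 309.1634]]
```

```bash
python3 -m creep '[{"fingers":0.5,"delta_pos":[-0.001,0,0.003],"yaw":0},{"fingers":0.5,"delta_pos":[-0.002,0,0.006],"yaw":0},{"fingers":0.5,"delta_pos":[-0.003,0,0.009],"yaw":0},{"fingers":0.5,"delta_pos":[-0.003,0,0.012],"yaw":0},{"fingers":0.5,"delta_pos":[-0.003,0,0.0145],"yaw":0},{"fingers":0.5,"delta_pos":[-0.003,0,0.0145],"yaw":0}]'
python3 -c "
from h import *
snap('wrist','w12'); snap('side','s12',(280,180,440,300),5)
print(t_(telemetry.get_state()['tcp_pos']))
G(-11,-65,29)"
```

```text
t: 13.58
tcp_pos: [489.5, -88.5, 77.0]
tcp_rot: [0.178, 0.984, -0.0, -0.0]
contact_force: [-3.2, 2.0, 3.0]
finger_gap: 44.9
[-10.8364 -64.9561  77.1582]
delta [ 0.0002 -0.      0.0012] n 0.01872819341698614 yaw -0.003895471502758596 curjaw 69.5 tcp [489.6 -88.5  77.2] t 13.675 q6 -1.55 F [-3.5  1.1  3.2] gap 44.9
```

View pics/w12.png

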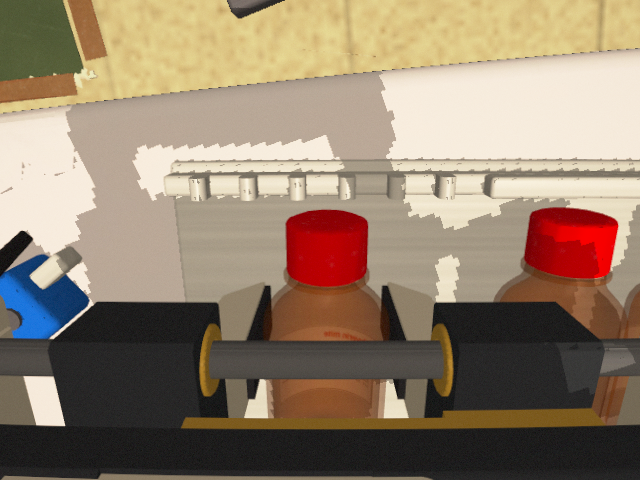

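View pics/s12.png

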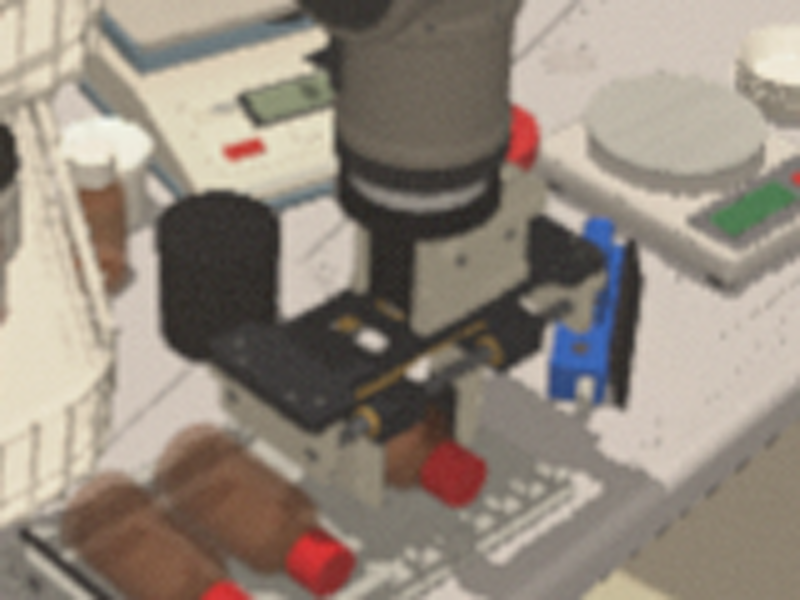

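```bash
python3 -m creep '[{"fingers":0.5,"delta_pos":[0.002,0,0.001],"yaw":0},{"fingers":0.5,"delta_pos":[0.005,0,0.002],"yaw":0},{"fingers":0.5,"delta_pos":[0.005,0,0.002],"yaw":0}]'
python3 -c "
from h import *
snap('wrist','w13',(160,140,640,440),1.6)
print(t_(telemetry.get_state()['tcp_pos']))
G(-11,-65,29)"
```

```text
t: 14.05
tcp_pos: [485.9, -87.3, 75.6]
tcp_rot: [0.178, 0.984, -0.0, 0.001]
contact_force: [3.6, -1.0, 0.4]
finger_gap: 45.4
[-14.7573 -65.0209  75.587 ]
delta [-0.0038  0.     -0.0004] n 0.06047921517173753 yaw -0.010745814271672316 curjaw 69.49 tcp [485.9 -87.2  75.6] t 14.1 q6 -1.55 F [ 3.1 -0.8  1.4] gap 45.4
```

View pics/w13.png

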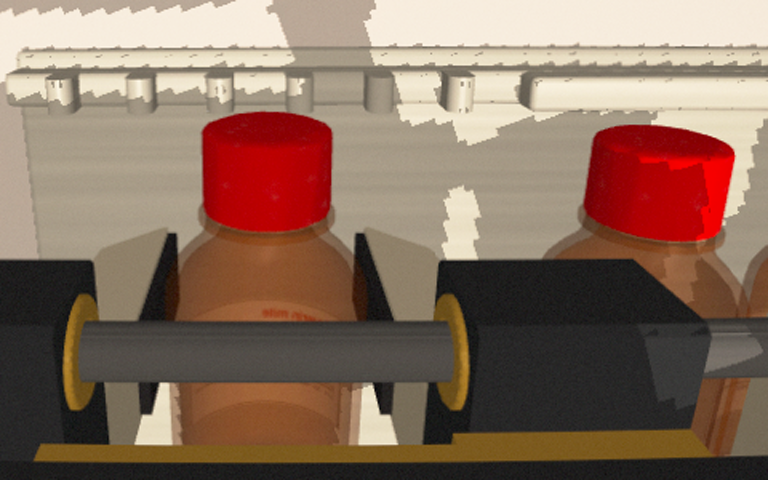

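Run:
```python
from h import *
c=load('w13')
f=lambda u,v:(160+u/1.6,140+v/1.6)
print(t_(onz(c,f(267,113),38)),t_(onz(c,f(664,126),38)))
print(t_(onz(c,f(141,92),22)),t_(onz(c,f(300,92),22)))
```

```text
[-62.8018 -63.5209  38.    ] [-60.2254  16.2974  38.    ]
[-63.6676 -91.1718  22.    ] [-63.6454 -56.2499  22.    ]
```

```bash
python3 -m creep '[{"fingers":-0.05,"delta_pos":[0,0,0],"yaw":0},{"fingers":-0.15,"delta_pos":[0,0,0],"yaw":0},{"fingers":-0.3,"delta_pos":[0,0,0],"yaw":0},{"fingers":-0.3,"delta_pos":[0,0,0],"yaw":0},{"fingers":-0.3,"delta_pos":[0,0,-0.03],"yaw":0},{"fingers":-0.3,"delta_pos":[0,0,-0.08],"yaw":0},{"fingers":-0.3,"delta_pos":[0,0,-0.13],"yaw":0},{"fingers":-0.3,"delta_pos":[0,0,-0.13],"yaw":0}]'
python3 -c "
from h import *
snap('wrist','w14'); snap('side','s14',(280,180,440,300),5)
to([458,-238,200],106)"
```

```text
t: 15.1
tcp_pos: [486.6, -87.3, 208.8]
tcp_rot: [0.178, 0.984, -0.001, 0.004]
contact_force: [0.6, 0.0, -0.6]
finger_gap: 60.0
delta [-0.028  -0.1511  0.0052] n 2.4596208952187757 yaw -36.50405699898343 curjaw 69.5 tcp [484.7 -86.7 205.2] t 15.2 q6 -1.55 F [-1.2 -0.4  0.4] gap 59.8
```

View pics/w14.png

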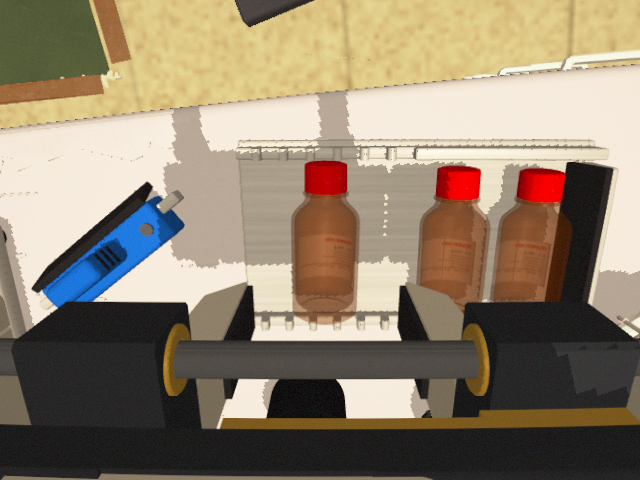

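View pics/s14.png

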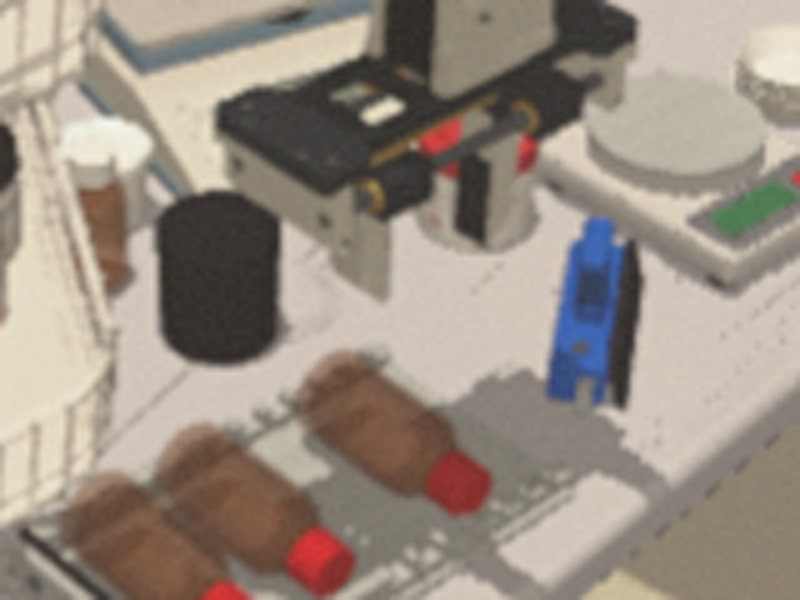

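```bash
python3 -m creep '[{"fingers":-0.3,"delta_pos":[-0.02,-0.04,0],"yaw":-10},{"fingers":-0.5,"delta_pos":[-0.04,-0.085,0],"yaw":-20},{"fingers":-0.5,"delta_pos":[-0.06,-0.1275,0],"yaw":-30},{"fingers":-0.5,"delta_pos":[-0.06,-0.1275,0],"yaw":-36.5},{"fingers":-0.5,"delta_pos":[-0.06,-0.1275,0],"yaw":-36.5},{"fingers":-0.5,"delta_pos":[-0.06,-0.1275,0],"yaw":-36.5}]'
python3 -c "
from h import *
snap('wrist','w15'); snap('top','t15',(220,200,440,365),3.6)
to([458,-238,200],106)"
```

```text
t: 15.95
tcp_pos: [496.1, -226.6, 204.2]
tcp_rot: [-0.138, 0.99, 0.001, -0.001]
contact_force: [0.6, 0.7, 0.2]
finger_gap: 68.7
delta [ 0.04   -0.0005  0.0048] n 0.6452853099834831 yaw -0.030076749961835958 curjaw 105.97 tcp [ 496.4 -226.5  204.8] t 16.05 q6 -2.42 F [ 0.  -0.8  0.2] gap 68.9
```

View pics/w15.png

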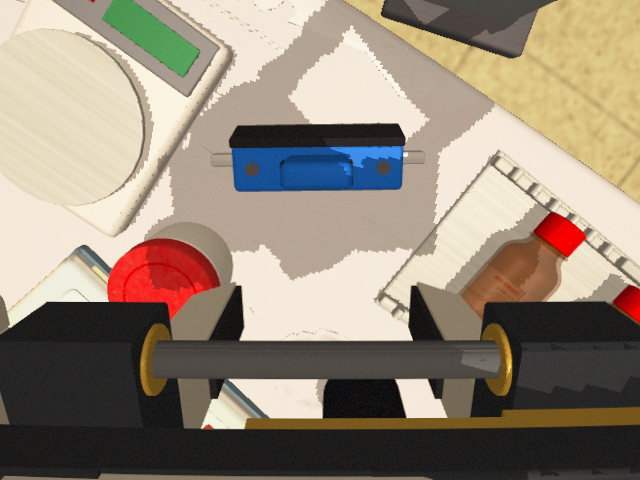

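View pics/t15.png

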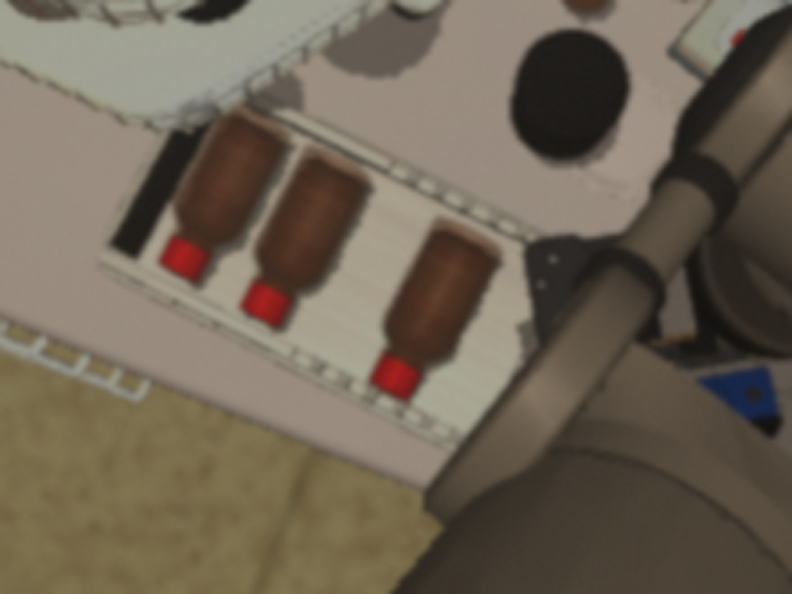

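Run:
```python
import cv2
a=cv2.imread('pics/w15_full.png')[110:205,200:435]; cv2.imwrite('pics/w15c.png',cv2.resize(a,None,fx=3.4,fy=3.4,interpolation=cv2.INTER_CUBIC))
```

```text
(no output)
```

View pics/w15c.png

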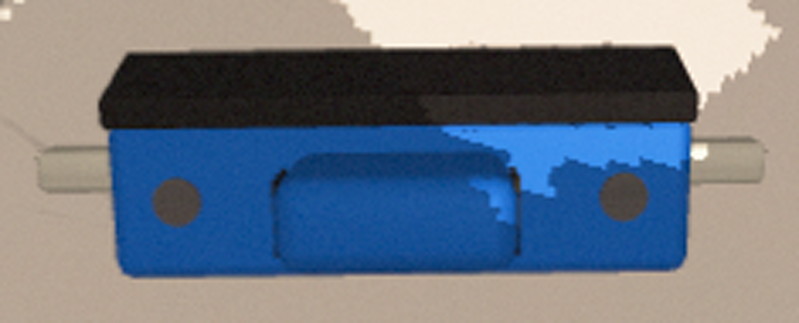

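Run:
```python
from h import *
c=load('w15'); f=lambda u,v:(200+u/3.4,110+v/3.4)
g=onz(c,f(396,223),67); print('grip',g)
a=onz(c,f(40,168),12);b=onz(c,f(764,160),12); d=b-a; print('tongue ends',a,b,np.linalg.norm(d),np.degrees(np.arctan2(d[1],d[0])),(a+b)/2)
a=onz(c,f(110,130),26);b=onz(c,f(690,122),26); d=b-a;print(np.linalg.norm(d),np.degrees(np.arctan2(d[1],d[0])))
a=onz(c,f(125,275),26);b=onz(c,f(685,268),26); d=b-a;print(np.linalg.norm(d),np.degrees(np.arctan2(d[1],d[0])))
st=telemetry.get_state(); P=st['tcp_pos']
to([g[0],g[1],104],106)
```

```text
grip [ 455.5211 -241.7637   67.    ]
tongue ends [ 472.5377 -311.0117   12.    ] [ 432.0252 -174.2689   12.    ] 142.61780812800163 106.50285513966752 [ 452.2815 -242.6403   12.    ]
107.76328855144101 106.65240941956174
106.98115399211184 106.60034819377235
delta [ 0.0434 -0.0035  0.1008] n 1.7567478752610868 yaw -0.030076749961835958 curjaw 105.97 tcp [ 496.4 -226.5  204.8] t 16.05 q6 -2.42 F [ 0.  -0.8  0.2] gap 68.9
```

```bash
python3 -m creep '[{"fingers":-0.5,"delta_pos":[0.043,-0.0033,0.01],"yaw":-0.6},{"fingers":-0.5,"delta_pos":[0.043,-0.0033,0.06],"yaw":-0.6},{"fingers":-0.5,"delta_pos":[0.043,-0.0033,0.1],"yaw":-0.6},{"fingers":-0.5,"delta_pos":[0.043,-0.0033,0.107],"yaw":-0.6},{"fingers":-0.5,"delta_pos":[0.043,-0.0033,0.107],"yaw":-0.6}]'
python3 -c "
from h import *
snap('wrist','w16'); snap('side','s16',(320,180,480,300),5)
to([456,-241.5,97],106.6)"
```

```text
t: 16.68
tcp_pos: [456.5, -242.2, 98.8]
tcp_rot: [-0.144, 0.99, -0.0, 0.0]
contact_force: [-0.6, -0.1, 1.0]
finger_gap: 68.9
delta [0.0006 0.0014 0.0028] n 0.050744951439321055 yaw 0.008535247046083327 curjaw 106.61 tcp [ 457.  -242.7   99.8] t 16.775 q6 -2.5 F [-0.1  0.2  0.2] gap 68.7
```

View pics/w16.png

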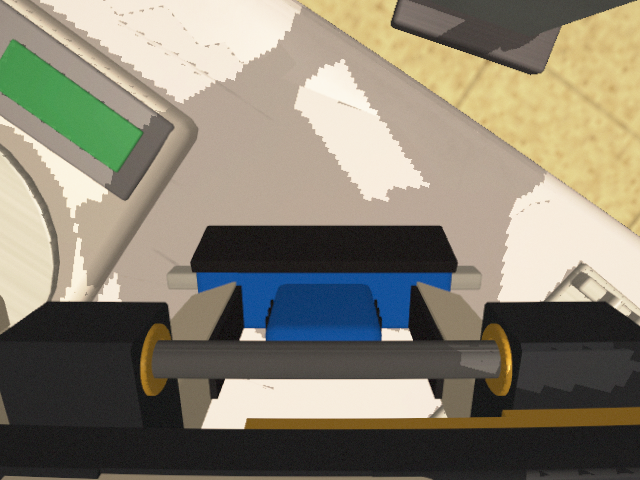

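View pics/s16.png

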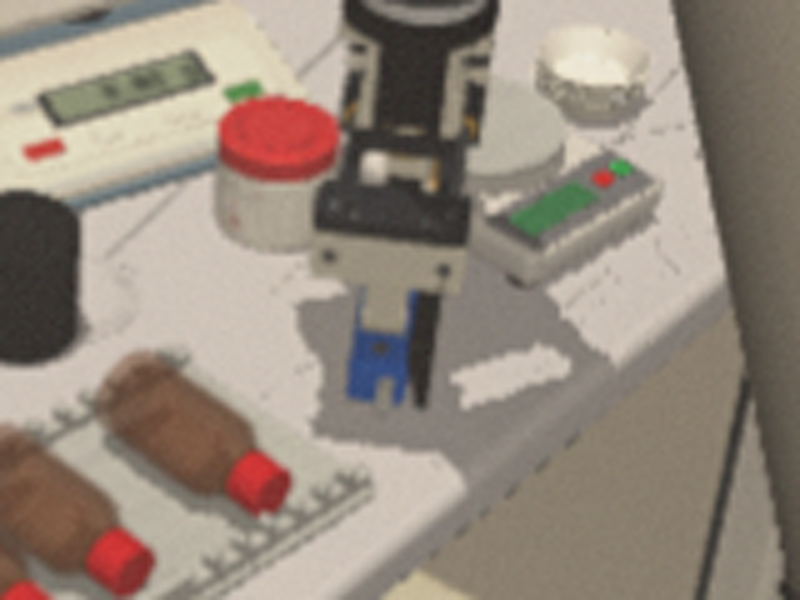

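```bash
python3 - <<'E'
from h import *
c=load('w16'); st=telemetry.get_state(); P=st['tcp_pos']; M=R.from_quat(st['tcp_rot']).as_matrix()
for dx in (-8,0,8):
    for z in (67,30): print(dx,z,proj(c,np.array([P[0],P[1],z])+dx*M[:,0]))
E
python3 - <<'E'
import cv2
a=cv2.imread('pics/w16_full.png')[215:350,160:490]; cv2.imwrite('pics/w16c.png',cv2.resize(a,None,fx=2.4,fy=2.4,interpolation=cv2.INTER_CUBIC))
E
```

```text
-8 67 [[320.2032 373.02  ]]
-8 30 [[321.3529 320.8688]]
0 67 [[320.1037 352.6467]]
0 30 [[321.2911 303.7741]]
8 67 [[320.0019 331.5262]]
8 30 [[321.2283 286.199 ]]
```

View pics/w16c.png

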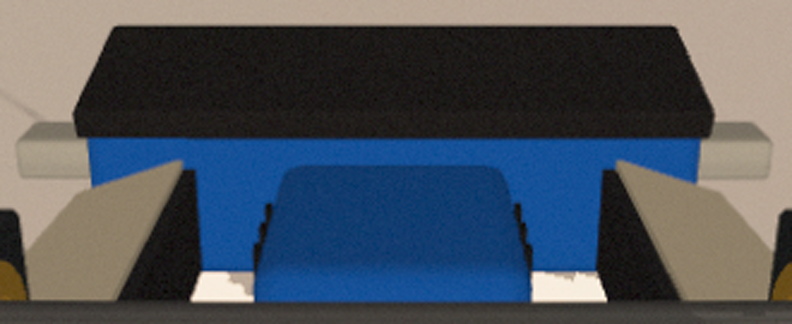

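```bash
python3 -m creep '[{"fingers":-0.2,"delta_pos":[0.001,0.0015,0.0015],"yaw":0},{"fingers":0.7,"delta_pos":[0.001,0.0015,0.0015],"yaw":0},{"fingers":0.7,"delta_pos":[0.001,0.0015,0.0015],"yaw":0},{"fingers":0.7,"delta_pos":[0.001,0.0015,0.0015],"yaw":0},{"fingers":0.7,"delta_pos":[0.001,0.0015,0.0015],"yaw":0},{"fingers":0.7,"delta_pos":[0.001,0.0015,-0.03],"yaw":0},{"fingers":0.7,"delta_pos":[0.001,0.0015,-0.07],"yaw":0},{"fingers":0.7,"delta_pos":[0.001,0.0015,-0.07],"yaw":0}]'
python3 -c "
from h import *
snap('wrist','w17'); snap('side','s17',(320,150,480,270),5)
to(w(0,-110,160),-20.5)"
```

```text
t: 17.77
tcp_pos: [455.6, -241.7, 170.3]
tcp_rot: [-0.144, 0.99, -0.002, 0.002]
contact_force: [0.2, -0.5, -3.0]
finger_gap: 39.8
delta [-0.0589  0.0932  0.0075] n 1.7684106889919489 yaw -52.90587837444207 curjaw 106.59 tcp [ 454.1 -240.7  167.4] t 17.875 q6 -2.5 F [-0.3  0.3 -2.8] gap 40.1
```

View pics/w17.png

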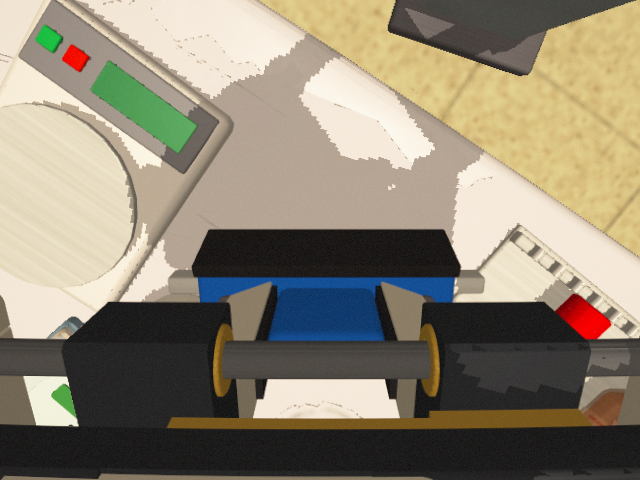

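View pics/s17.png

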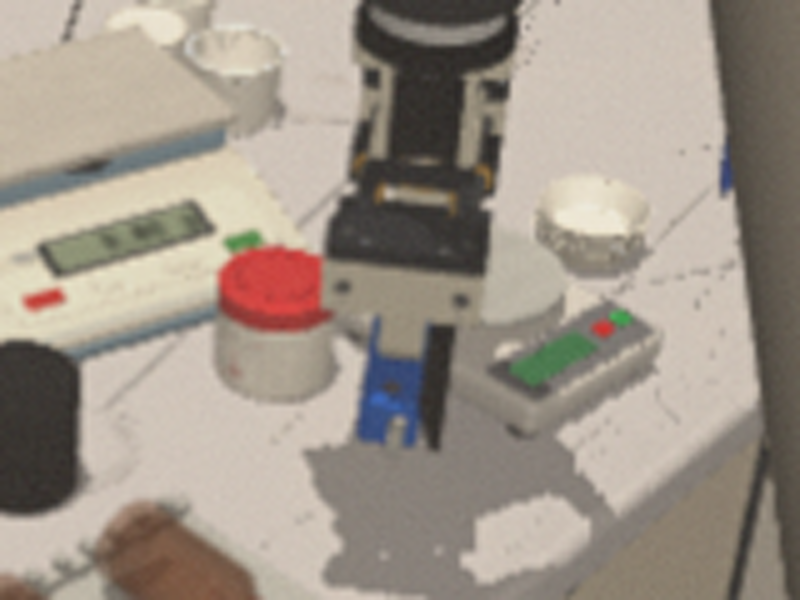

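```bash
python3 -c "
from h import *
to(w(0,-135,168),106.6)"
python3 -m creep '[{"fingers":0.7,"delta_pos":[0,0.01,0],"yaw":10.6},{"fingers":0.7,"delta_pos":[-0.008,0.02,0],"yaw":21.2},{"fingers":0.7,"delta_pos":[-0.016,0.03,0],"yaw":31.8},{"fingers":0.7,"delta_pos":[-0.024,0.04,0],"yaw":42.4},{"fingers":0.7,"delta_pos":[-0.032,0.05,0],"yaw":53},{"fingers":0.7,"delta_pos":[-0.04,0.06,0],"yaw":63.6},{"fingers":0.7,"delta_pos":[-0.043,0.073,0],"yaw":74.2},{"fingers":0.7,"delta_pos":[-0.043,0.073,0],"yaw":84.8},{"fingers":0.7,"delta_pos":[-0.043,0.073,0],"yaw":95.4},{"fingers":0.7,"delta_pos":[-0.043,0.073,0],"yaw":106},{"fingers":0.7,"delta_pos":[-0.043,0.073,0],"yaw":116.6},{"fingers":0.7,"delta_pos":[-0.043,0.073,0],"yaw":127.1}]'
python3 -c "
from h import *
to(w(0,-135,116),-20.5)"
```

```text
delta [-0.0438  0.0733 -0.0005] n 1.3662423747536048 yaw -0.005878374442048084 curjaw 106.59 tcp [ 454.1 -240.7  167.4] t 17.875 q6 -2.5 F [-0.3  0.3 -2.8] gap 40.1
t: 19.38
tcp_pos: [474.0, -158.3, 166.1]
tcp_rot: [0.823, 0.567, -0.001, -0.002]
contact_force: [0.9, -1.1, -3.3]
finger_gap: 39.8
delta [0.0008 0.0012 0.0501] n 0.8022677980980378 yaw -0.35475568526561574 curjaw -20.85 tcp [ 474.  -158.3  166.1] t 19.375 q6 -0.11 F [ 0.9 -1.1 -3.3] gap 39.8
```

```bash
python3 -m creep '[{"fingers":0.7,"delta_pos":[0.0,0.0,0],"yaw":0},{"fingers":0.7,"delta_pos":[0,0,0.0],"yaw":0}]'
python3 -c "
from h import *
snap('wrist','w18'); snap('side','s18',(260,150,460,300),4)
to(w(0,-135,116),-20.5)"
```

```text
t: 19.62
tcp_pos: [474.5, -158.7, 167.2]
tcp_rot: [0.821, 0.571, -0.001, -0.001]
contact_force: [-0.0, -0.5, -1.5]
finger_gap: 40.1
delta [0.0009 0.0002 0.0517] n 0.8272352008024508 yaw 0.12494189689550694 curjaw -20.38 tcp [ 474.8 -158.8  167.7] t 19.725 q6 -0.12 F [ 0.2  0.5 -2.6] gap 39.8
```

View pics/w18.png

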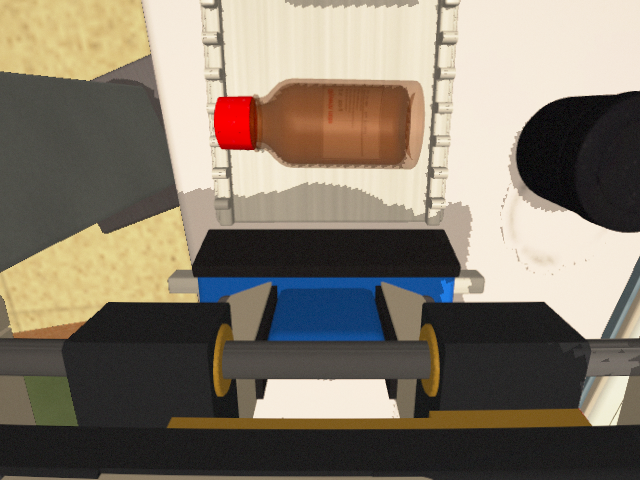

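View pics/s18.png

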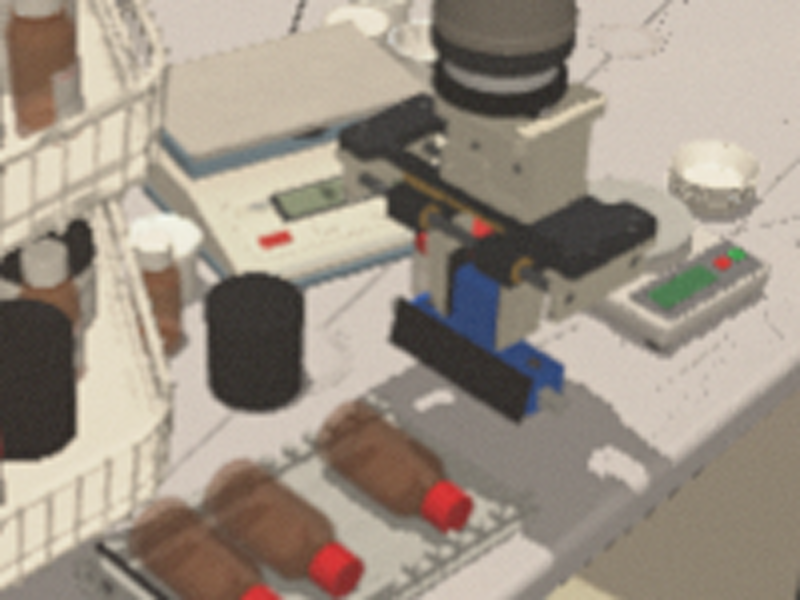

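Run:
```python
from h import *
import cv2
c=load('w18')
for a in ((222,173),(437,173)): print(t_(onz(c,a,22)))
for u in ((223,210),(433,210)): print(t_(onz(c,u,22)))
st=telemetry.get_state()
z=st['tcp_pos'][2]-98+9
print('tongues',t_(onz(c,(169,282),z)),t_(onz(c,(484,282),z)))
a=cv2.imread('pics/w18_full.png')[0:300,160:500]; cv2.imwrite('pics/w18c.png',cv2.resize(a,None,fx=2,fy=2,interpolation=cv2.INTER_CUBIC))
```

```text
[-60.2442 -91.6145  22.    ]
[ 61.129  -91.1386  22.    ]
[ -61.0806 -113.0756   22.    ]
[  60.4735 -112.5833   22.    ]
tongues [ -74.4694 -134.0064   78.694 ] [  72.3137 -133.3533   78.694 ]
```

View pics/w18c.png

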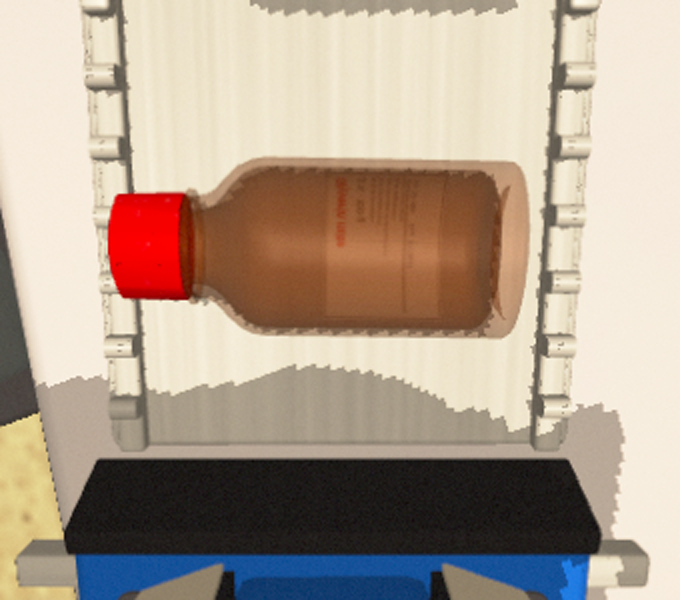

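```bash
python3 -m creep '[{"fingers":0.7,"delta_pos":[0,0,0.025],"yaw":0},{"fingers":0.7,"delta_pos":[0,0,0.049],"yaw":0},{"fingers":0.7,"delta_pos":[0.005,0,0.049],"yaw":0},{"fingers":0.7,"delta_pos":[0.014,0,0.049],"yaw":0},{"fingers":0.7,"delta_pos":[0.02,0,0.049],"yaw":0},{"fingers":0.7,"delta_pos":[0.025,0,0.049],"yaw":0},{"fingers":0.7,"delta_pos":[0.03,0,0.049],"yaw":0},{"fingers":0.7,"delta_pos":[0.035,0,0.049],"yaw":0},{"fingers":0.7,"delta_pos":[0.04,0,0.049],"yaw":0},{"fingers":0.7,"delta_pos":[0.045,0,0.049],"yaw":0}]'
python3 -c "
from h import *
snap('wrist','w19'); snap('side','s19',(260,180,440,315),4.4)
print(t_(telemetry.get_state()['tcp_pos']))
to(w(0,-51.2,116),-20.5)"
```

```text
t: 20.98
tcp_pos: [490.9, -116.4, 119.2]
tcp_rot: [0.822, 0.57, -0.0, 0.0]
contact_force: [0.7, -0.1, -1.7]
finger_gap: 39.6
[  0.1017 -90.4458 119.1729]
delta [ 0.0392 -0.0001  0.0032] n 0.6299843257941711 yaw 0.027150596944721883 curjaw -20.47 tcp [ 490.9 -116.3  119.2] t 21.075 q6 -0.03 F [ 0.1  0.  -3.3] gap 39.7
```

View pics/w19.png

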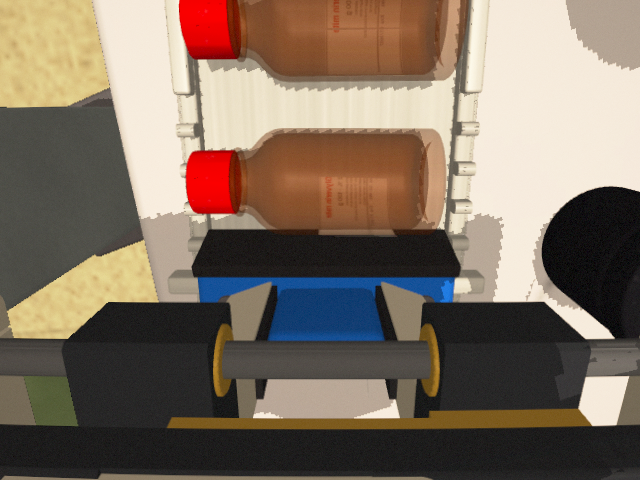

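View pics/s19.png

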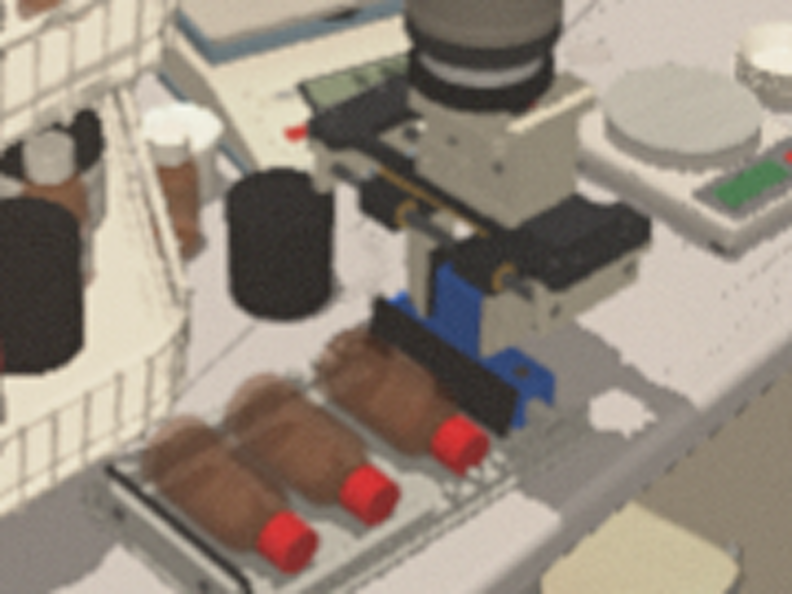

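```bash
python3 -m creep '[{"fingers":0.7,"delta_pos":[0.005,0,0.002],"yaw":0},{"fingers":0.7,"delta_pos":[0.010,0,0.002],"yaw":0},{"fingers":0.7,"delta_pos":[0.015,0,0.002],"yaw":0},{"fingers":0.7,"delta_pos":[0.019,0,0.002],"yaw":0},{"fingers":0.7,"delta_pos":[0.023,0,0.002],"yaw":0},{"fingers":0.7,"delta_pos":[0.026,0,0.002],"yaw":0},{"fingers":0.7,"delta_pos":[0.029,0,0.002],"yaw":0},{"fingers":0.7,"delta_pos":[0.032,0,0.002],"yaw":0},{"fingers":0.7,"delta_pos":[0.034,0,0.002],"yaw":0},{"fingers":0.7,"delta_pos":[0.034,0,0.002],"yaw":0}]'
python3 -c "
from h import *
snap('wrist','w20'); snap('side','s20',(260,180,440,315),4.4)
print(t_(telemetry.get_state()['tcp_pos']))
to(w(0,-51.2,116),-20.5)"
```

```text
t: 22.32
tcp_pos: [502.8, -84.7, 117.2]
tcp_rot: [0.822, 0.57, 0.0, 0.0]
contact_force: [-0.0, -0.7, -2.6]
finger_gap: 39.9
[  0.1619 -56.9083 117.2076]
delta [ 0.0057 -0.0002  0.0012] n 0.09338942639967952 yaw -0.003233464621345661 curjaw -20.5 tcp [502.7 -84.9 117.2] t 22.425 q6 0.04 F [ 0.5  0.2 -3.1] gap 40.1
```

View pics/w20.png

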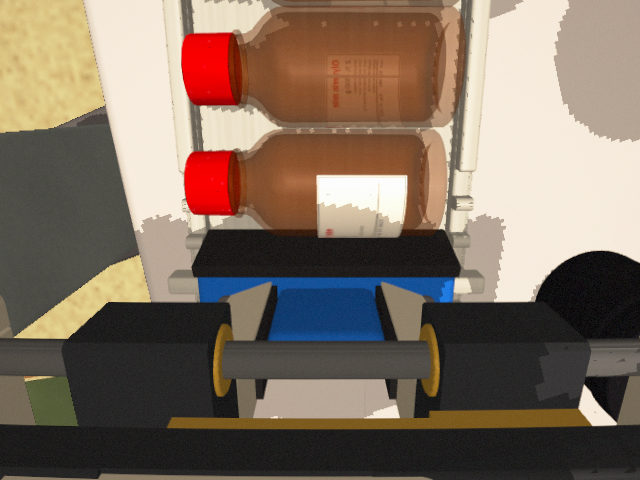

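View pics/s20.png

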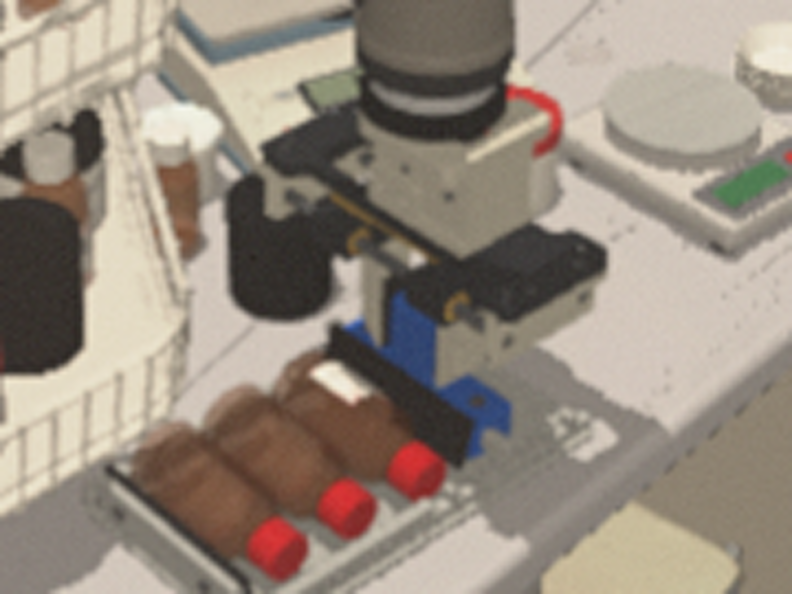

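Run:
```python
import cv2
from h import *
im=cv2.imread('pics/w20_full.png')
a=np.hstack([im[190:305,150:250],im[190:305,410:510]]); cv2.imwrite('pics/w20c.png',cv2.resize(a,None,fx=4,fy=4,interpolation=cv2.INTER_CUBIC))
```

```text
(no output)
```

View pics/w20c.png

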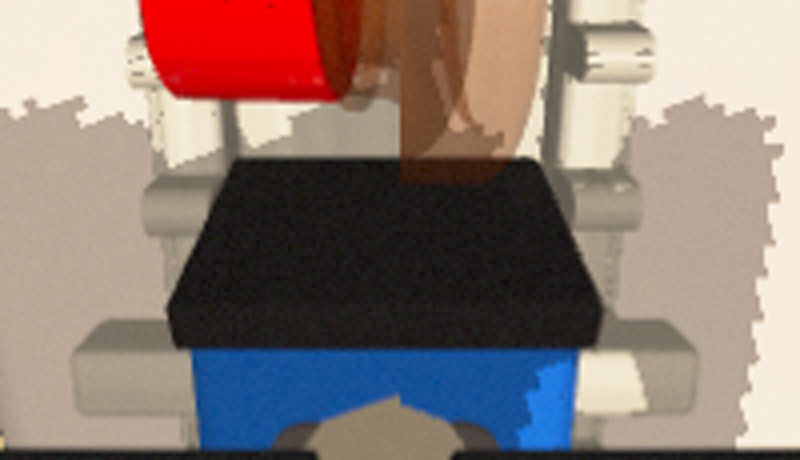

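Run:
```python
from h import *
c=load('w20')
f=lambda u,v:(410+(u-400)/4,190+v/4)
st=telemetry.get_state();print(t_(st['tcp_pos']))
for n,a,z in (('tooth-20.2',(615,52),21),('tooth -38.2',(605,203),21),('tongue front bottom (+4)',(670,320),25.5),('tongue front top',(650,353),34),('tongue rear top(-4)',(650,414),34),('plain end',0,0)):
    if a: print(n,[t_(onz(c,f(*a),zz)) [1] for zz in (z-2,z,z+2)])
```

```text
[  0.1619 -56.9083 117.2076]
tooth-20.2 [np.float64(-19.115347342926324), np.float64(-18.672637703324437), np.float64(-18.229928063722554)]
tooth -38.2 [np.float64(-37.441205625681974), np.float64(-36.805951498324596), np.float64(-36.170697370967204)]
tongue front bottom (+4) [np.float64(-50.58178566286805), np.float64(-49.789743305726596), np.float64(-48.99770094858519)]
tongue front top [np.float64(-51.24220426336929), np.float64(-50.40475456885373), np.float64(-49.56730487433818)]
tongue rear top(-4) [np.float64(-58.833671796231364), np.float64(-57.910614282287746), np.float64(-56.98755676834408)]
```

```bash
python3 -m creep '[{"fingers":0.7,"delta_pos":[0.002,0,0.0],"yaw":0},{"fingers":0.7,"delta_pos":[0.004,0,0.0],"yaw":0},{"fingers":0.7,"delta_pos":[0.006,0,0.0],"yaw":0},{"fingers":0.7,"delta_pos":[0.0075,0,0.0],"yaw":0},{"fingers":0.7,"delta_pos":[0.0075,0,0.0],"yaw":0}]'
python3 -c "
from h import *
snap('wrist','w21'); snap('side','s21',(300,200,400,275),8)
im=cv2.imread('pics/w21_full.png')
a=np.hstack([im[190:305,150:250],im[190:305,410:510]]); cv2.imwrite('pics/w21c.png',cv2.resize(a,None,fx=4,fy=4,interpolation=cv2.INTER_CUBIC))
print(t_(telemetry.get_state()['tcp_pos']))
to(w(0,-51.2,116),-20.5)"
```

```text
t: 23.05
tcp_pos: [504.9, -79.2, 117.4]
tcp_rot: [0.821, 0.57, -0.001, 0.001]
contact_force: [-3.5, -8.4, -0.4]
finger_gap: 39.8
[  0.2455 -50.864  117.3508]
delta [-0.0003 -0.0002  0.0014] n 0.0226151534338419 yaw 0.038895230902625144 curjaw -20.46 tcp [504.9 -79.2 117.4] t 23.15 q6 0.06 F [-3.4 -8.5  0.2] gap 39.8
```

View pics/w21c.png

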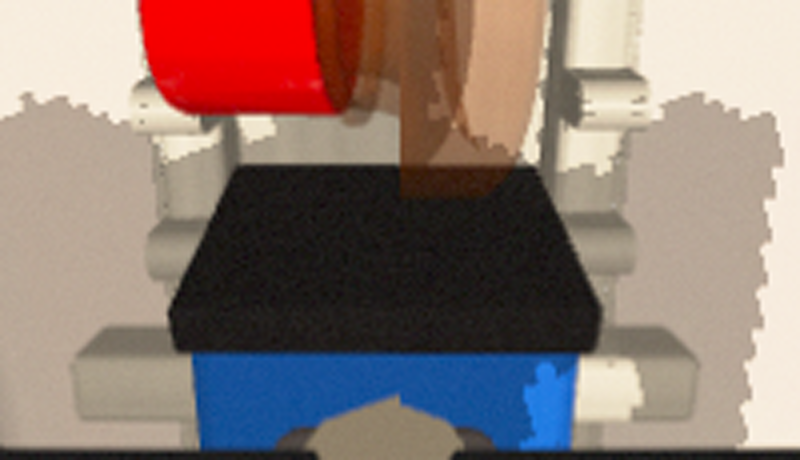

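View pics/s21.png

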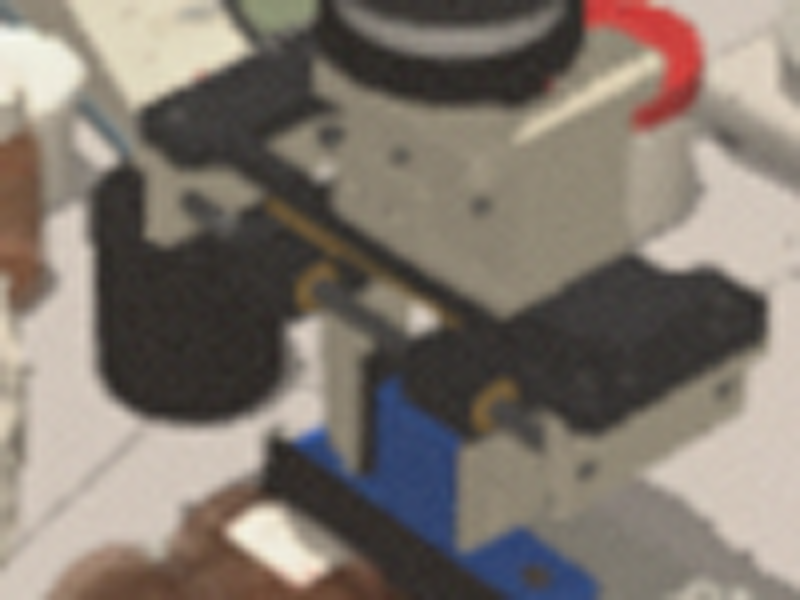

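View pics/w21.png

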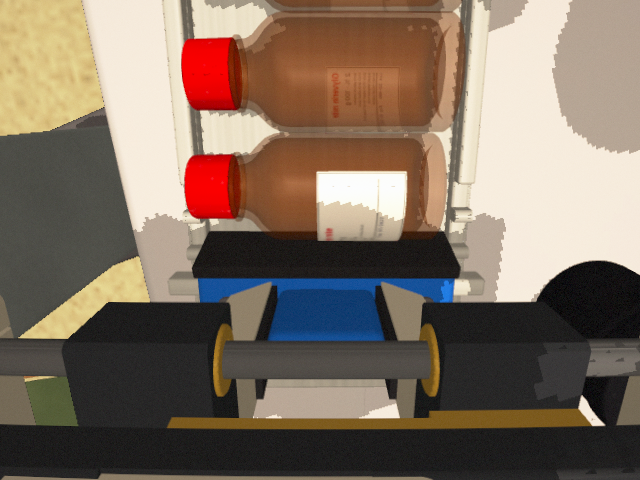

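```bash
python3 - <<'E'
from h import *
c=load('w21')
for n,a,z in (('b3cap top edge',(212,154),29),('b3cap low',(212,218),29),('b2 top',(212,38),29),('b2 low',(212,110),29),('contact b2/b3',(330,132),29),('contact b1/b2',(330,11),29)): print(n,t_(onz(c,a,z)))
f=lambda u,v:(410+(u-400)/4,190+v/4)
for n,a,z in (('tooth-20.2',(615,99),22),('tooth -38.2',(605,246),22),('tongue front bottom (+4)',(670,326),25.5),('front top',(650,360),34),('tongue rear top(-4)',(650,419),34),('rubber top front edge',(400,305),48),('rubber bottom',(300,165),19)):
    print(n,t_(onz(c,f(*a),z)))
E
python3 - <<'E'
import cv2
a=cv2.imread('pics/s20_full.png')[225:325,270:385]; cv2.imwrite('pics/s20d.png',cv2.resize(a,None,fx=6.5,fy=6,interpolation=cv2.INTER_CUBIC))
a=cv2.imread('pics/s21_full.png')[225:325,270:385]; cv2.imwrite('pics/s21d.png',cv2.resize(a,None,fx=6.5,fy=6,interpolation=cv2.INTER_CUBIC))
E
```

```text
b3cap top edge [-48.7983   9.8905  29.    ]
b3cap low [-50.9276 -18.1338  29.    ]
b2 top [-45.5671  55.3797  29.    ]
b2 low [-47.4854  27.8639  29.    ]
contact b2/b3 [ 1.1637 18.9119 29.    ]
contact b1/b2 [ 1.0082 64.9609 29.    ]
tooth-20.2 [ 62.802  -18.3145  22.    ]
tooth -38.2 [ 63.3435 -36.179   22.    ]
tongue front bottom (+4) [ 70.8289 -44.9194  25.5   ]
front top [ 65.6983 -45.6134  34.    ]
tongue rear top(-4) [ 66.4753 -52.905   34.    ]
rubber top front edge [ 33.9553 -33.502   48.    ]
rubber bottom [ 27.3035 -27.1456  19.    ]
```

View pics/s21d.png

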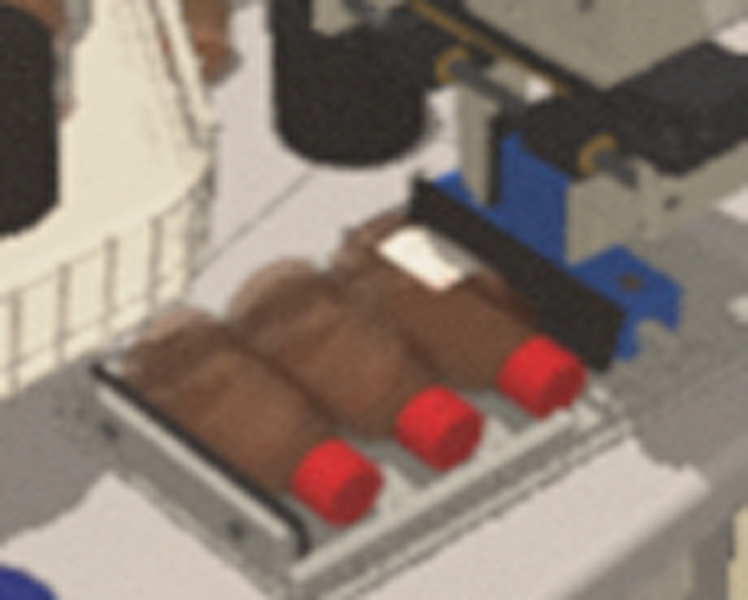

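```bash
python3 -m creep '[{"fingers":0.7,"delta_pos":[0.0,0,0.002],"yaw":0},{"fingers":0.7,"delta_pos":[0.001,0,0.004],"yaw":0},{"fingers":0.7,"delta_pos":[0.001,0,0.006],"yaw":0},{"fingers":0.7,"delta_pos":[0.001,0,0.006],"yaw":0}]'
python3 -c "
from h import *
snap('wrist','w22')
im=cv2.imread('pics/w22_full.png')
a=np.hstack([im[190:305,150:250],im[190:305,410:510]]); cv2.imwrite('pics/w22c.png',cv2.resize(a,None,fx=4,fy=4,interpolation=cv2.INTER_CUBIC))
print(t_(telemetry.get_state()['tcp_pos']),telemetry.get_state()['contact_force'])
"
```

```text
t: 23.65
tcp_pos: [505.5, -78.0, 111.2]
tcp_rot: [0.822, 0.57, -0.001, 0.001]
contact_force: [-2.1, -7.1, -2.7]
finger_gap: 40.1
[  0.3861 -49.4998 111.2368] [-2.5954 -7.0506 -1.6163]
```

View pics/w22c.png

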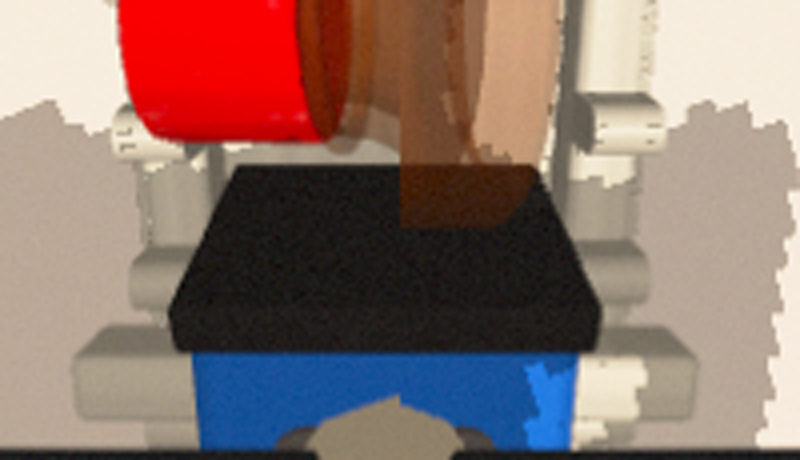

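```bash
python3 -m creep '[{"fingers":0.7,"delta_pos":[0.0,0,0.002],"yaw":0},{"fingers":0.7,"delta_pos":[0,0,0.004],"yaw":0},{"fingers":0.7,"delta_pos":[0,0,0.0055],"yaw":0},{"fingers":0.7,"delta_pos":[0,0,0.0055],"yaw":0}]'
python3 -c "
from h import *
snap('wrist','w23')
im=cv2.imread('pics/w23_full.png')
a=np.hstack([im[190:305,150:250],im[190:305,410:510]]); cv2.imwrite('pics/w23c.png',cv2.resize(a,None,fx=4,fy=4,interpolation=cv2.INTER_CUBIC))
print(t_(telemetry.get_state()['tcp_pos']),telemetry.get_state()['contact_force'])
"
```

```text
t: 24.2
tcp_pos: [505.7, -77.0, 105.6]
tcp_rot: [0.821, 0.57, -0.0, 0.0]
contact_force: [-0.6, -3.8, -2.5]
finger_gap: 39.8
[  0.2113 -48.5149 105.6339] [-1.1566 -4.4135 -3.405 ]
```

View pics/w23c.png

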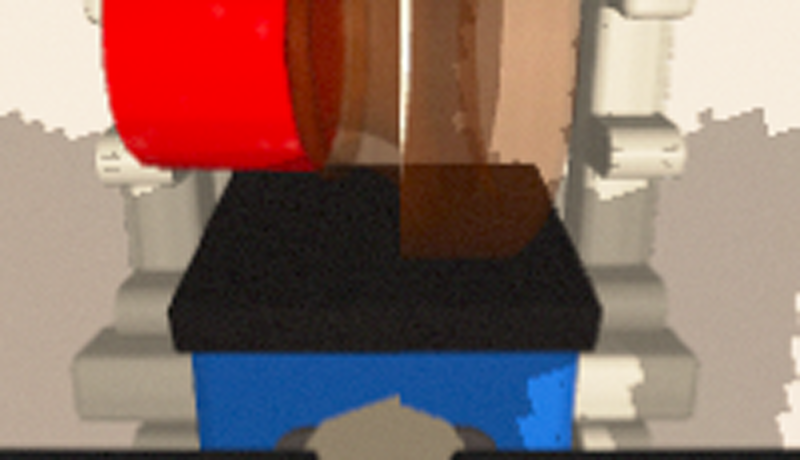

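View pics/w23.png

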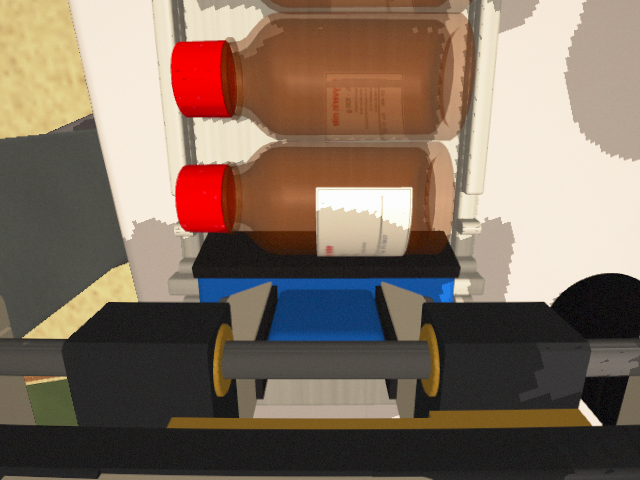

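```bash
python3 -m creep '[{"fingers":0.7,"delta_pos":[-0.0005,0,0.001],"yaw":0},{"fingers":0.7,"delta_pos":[-0.001,0,0.002],"yaw":0},{"fingers":0.7,"delta_pos":[-0.001,0,0.0025],"yaw":0}]'
python3 -c "
from h import *
print(t_(telemetry.get_state()['tcp_pos']),telemetry.get_state()['contact_force'])
"
```

```text
t: 24.62
tcp_pos: [505.6, -77.4, 104.5]
tcp_rot: [0.822, 0.57, 0.001, 0.0]
contact_force: [-3.6, 1.0, 15.8]
finger_gap: 39.8
[  0.1851 -48.8814 104.5424] [-3.6307  1.0388 15.8166]
```

```bash
python3 -m creep '[{"fingers":0.7,"delta_pos":[0,0,-0.001],"yaw":0},{"fingers":0,"delta_pos":[0,0,-0.001],"yaw":0},{"fingers":-0.3,"delta_pos":[0,0,-0.001],"yaw":0},{"fingers":-0.3,"delta_pos":[0,0,-0.001],"yaw":0},{"fingers":-0.3,"delta_pos":[0,0,-0.001],"yaw":0},{"fingers":-0.3,"delta_pos":[0,0,-0.03],"yaw":0},{"fingers":-0.3,"delta_pos":[0,0,-0.08],"yaw":0},{"fingers":-0.3,"delta_pos":[-0.06,0,-0.12],"yaw":0},{"fingers":-0.3,"delta_pos":[-0.12,0,-0.12],"yaw":0},{"fingers":-0.3,"delta_pos":[-0.12,0,-0.12],"yaw":0},{"fingers":-0.3,"delta_pos":[-0.12,0,-0.12],"yaw":0}]'
python3 -c "
from h import *
snap('wrist','w24'); snap('side','s24',(260,210,390,308),6);snap('top','t24',(240,220,400,340),5)
print(t_(telemetry.get_state()['tcp_pos']),telemetry.get_state()['contact_force'])
"
```

```text
t: 26.0
tcp_pos: [463.0, -190.3, 222.9]
tcp_rot: [0.822, 0.569, 0.0, -0.0]
contact_force: [-0.1, 1.0, -0.1]
finger_gap: 59.8
[  -0.0637 -168.172   222.7702] [-0.3161  0.526   0.0645]
```

View pics/w24.png

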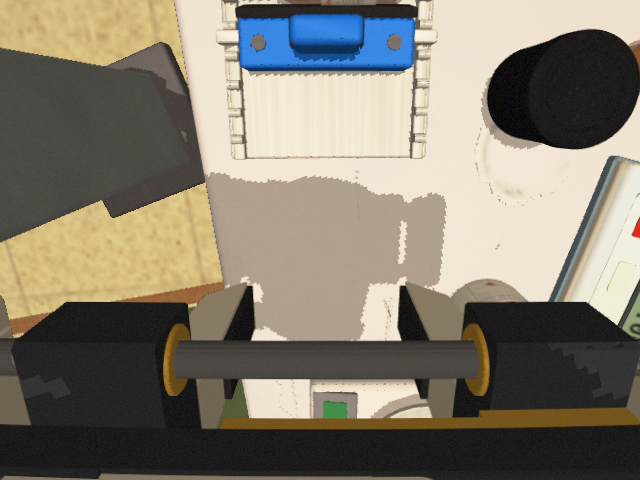

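View pics/s24.png

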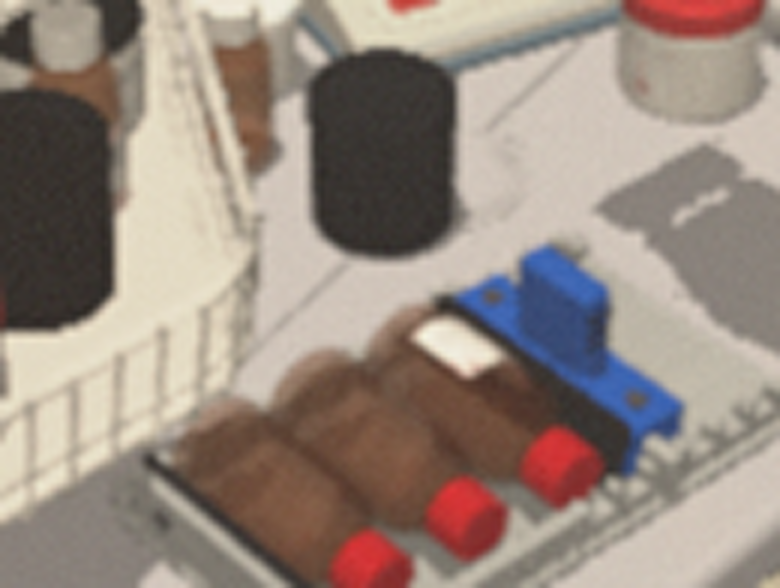

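View pics/t24.png

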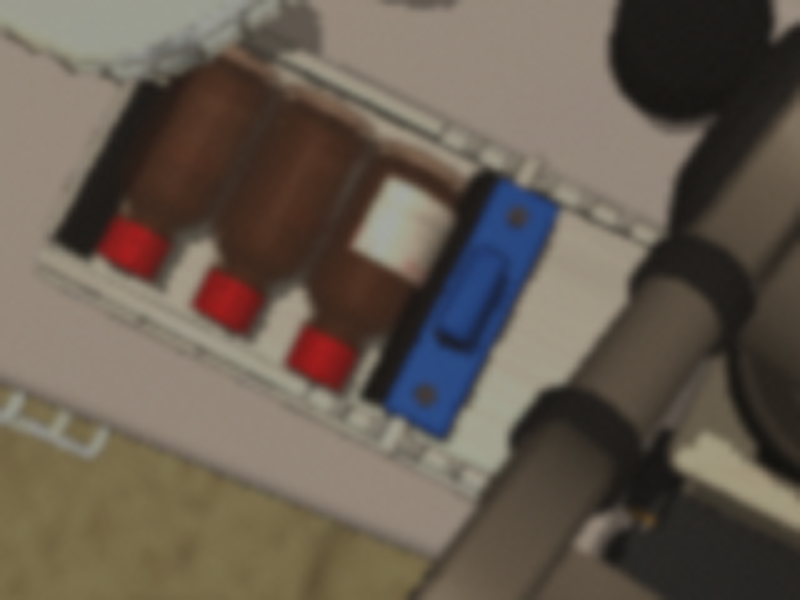

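Run:
```python
import cv2
from h import *
a=cv2.imread('pics/w24_full.png')[0:170,210:450]; cv2.imwrite('pics/w24c.png',cv2.resize(a,None,fx=3.3,fy=3.3,interpolation=cv2.INTER_CUBIC))
c=load('w24'); print(t_(onz(c,(225,37),18)),t_(onz(c,(428,36),18)),t_(onz(c,(326,30),74.5)))
```

```text
[-66.3859 -44.9125  18.    ] [ 65.6598 -44.5385  18.    ] [ -0.6433 -50.3656  74.5   ]
```

View pics/w24c.png

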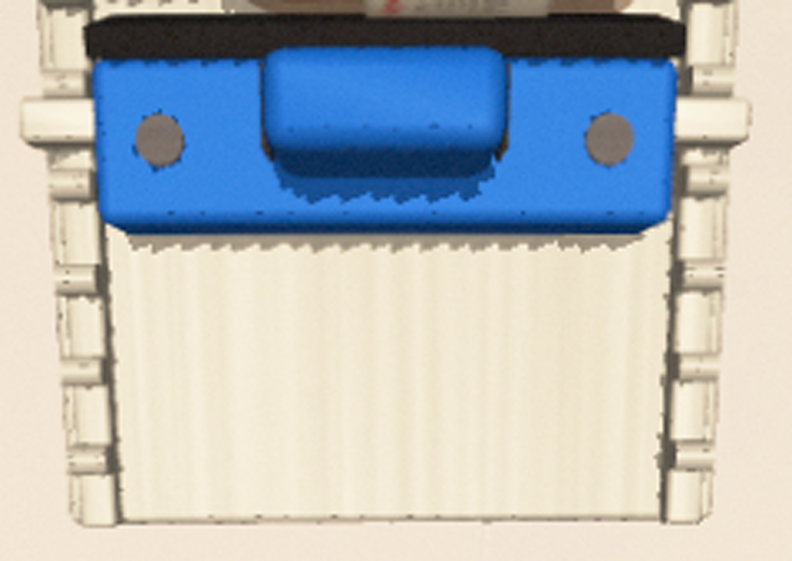

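```bash
python3 -c "
from plant import manip
print(manip.finish_job())"
```

```text
the job is handed in; nothing more can be done
None
```

I handed the job in at about 26 s of the 69 s allowed; `finish_job()` gave no verdict, so the checks below are my own.

**What I did**
1. I stood the bottle upright on the scale pan and let go for about 0.7 s.
2. I gripped it again, tilted it in the grip against the tray rail and floor, and laid it flat in the tray with its cap the same way as the others.
3. I pushed the row closed with the chock held just above the teeth. The resistance when the row closed was about 9 N.
4. I lowered the chock into the notches until it met about 16 N of resistance, then let go and moved the arm clear.

**Last checks**
- **Bottles:** in the last side and top pictures all three lie flat, side by side against the end stop, caps the same way.
- **Chock:** both tongues are down in the notches, with four teeth left behind them. That is the pair at y = -47 mm. The rubber face is towards the bottles.
- **Other things on the bench:** I saw none of them shifted or tipped, but I judged this by eye and did not measure it. Not all of them were in the last pictures.
- **Robot:** the arm is clear and reads about 0 N.

**What disagreed**
- While I pushed, the wrist camera put the chock 2 to 4 mm further back than the arm position and contact force suggested.
- After it was seated, the camera read the chock at y = -45 mm, inside the allowed -53.5 to -41 mm.
- The top camera read 4 to 6 mm off the other two, so I relied on the wrist and side views.

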